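# Turn a drained spotting tile wells-up onto the reading stand

### The job

The ceramic spotting tile has drained lying wells-down on the wooden draining frame; get it ready for the next class. Stand it on end in the slotted wooden block and let go of it there, then take it again from the other side and lay it gently, wells facing up, on the two rails of the blue reading stand, in the middle and square to it. Do not drop the tile, and leave the pen case, the beaker and the low jar where they stand.

Things in the scene. Friction and masses are not known exactly. Their poses are not given: they have to be found in the camera images.
- tile: Flat ceramic spotting tile, 64 (its x) x 120 (its y) x 12 mm (its z), about 150 g. White glazed face with 3 x 5 grey-blue wells on its -z side, plain tan back on its +z side. Origin at its very middle. Starts wells down (+z up) on the draining frame, its y along the frame's y. Grip it across its 64 mm width at mid-length, where the space beside and below it is free between the rails.
- drainer_top (a point): Draining frame (fixed): light wood base 100 (x) x 150 (y) x 10 mm with a cork panel, and two darker wooden rails along x, 80 mm long, 10 mm thick, at y = -42 and +42 mm, their rubber tops 40 mm above the bench. This point: the middle between the rails at the height of their tops; z up.
- slot_floor (a point): Slotted block (fixed): reddish wood base 110 (x) x 90 (y) x 14 mm; two paler cheeks 52 mm long (x) leave an open-ended slot along x, 16 mm wide, straight for 24 mm, then flaring to 34 mm at 34 mm above its floor (cheek tops 52 mm above bench). Point: middle of slot floor, 14 mm above bench; z up. The tile stood on end has its middle 60 mm above it; let go, it leans up to 0.2 rad either way.
- reader_top (a point): Reading stand (fixed): blue base 100 (x) x 150 (y) x 10 mm with a white panel, and two aluminium rails along x, 80 mm long, 10 mm thick, at y = -42 and +42 mm, their rubber tops 40 mm above the bench. This point: the middle between the rails at the height of their tops; z up. The laid tile's middle is 6 mm above it, its y along the stand's y, either way round.
- pencase: White pen case with a blue end, 35 x 130 x 18 mm, lying in front of the draining frame; loose, to be left alone; origin at the centre of its underside.
- beaker: Small glass beaker, 60 mm wide, 50 mm tall, in front of the slotted block; loose, to be left alone; origin at the centre of its underside.
- lowjar: Low amber jar with a white lid, 56 mm wide, 50 mm tall, in front of the reading stand; loose, to be left alone; origin at the centre of its underside.
Not all that is in view belongs to the job. What is shaped like the part that bears slot_floor but purple is not meant.

How it is judged:
By the outcome, as a careful person would: the job done as asked, in the order asked, and still so for the second after the job is handed in, with the robot touching nothing.
It also fails if it takes over 67 s, if anything falls off the work surface, if the arm or the gripper's body presses on something with over 40 N, if the wrist force passes 120 N, or if a joint passes its speed limit or range.

### The arm

A 6-joint arm with a two-finger parallel gripper is mounted at the origin on the work surface. World frame = base frame: x ahead of the robot, y to its left, z up, the work surface at z = 0. Lengths are in mm, angles in rad, forces in N, time in s.
With the tool pointing down it reaches from about 200 to 875 mm from the base axis. Payload 3.4 kg.
Tool frame: the origin (TCP) lies midway between the tips of the shut fingers; the grasp point (between the pads) lies 19 mm behind it; z points along the fingers, x is the direction in which the jaws open and shut, and the axes are right-handed (so a half turn about z gives the same grasp; the last joint's range is limited). The gripper opens to 94 mm and grips with 3 to 60 N. Pads are 16 mm wide; open, the fingers measure 119 mm over their backs; the gripper's body (75 mm by 177 mm) begins 78 mm behind the grasp point.
Start: joints at [-1.282, 0.276, 1.505, -0, 1.361, -0.121], TCP at [229.098, -527.427, 205.493] pointing down, gripper open.
Joint ranges: [-2.89, 2.89], [-0.75, 2.08], [0.22, 2.7], [-1.18, 4.32], [0.11, 2.71], [-2.7, 2.7]. Speed limits (rad/s): [2.57, 2.57, 3.14, 3.14, 3.14, 3.14].

### API

Orientations are given as a unit quaternion [w, x, y, z].
In Python, from station import r gives the robot as it stands.
- The arm moves only by the shell command python3 -m pendant 'ROWS'. ROWS is JSON, a list of rows, each an object with "delta_rot": the turn, a rotation vector about the tool's x, y, z in units of 5 degrees (1.0 is 5 degrees), a list of three; "delta_pos": the shift along the tool's x, y, z in units of 30 mm (1.0 is 30 mm), a list of three; "fingers": the opening, from -1 (shut) to 1 (fully open). A call has 1 to 12 rows; each row shifts and turns the commanded pose from where the row before left it, along the tool's axes as they then stand; what a row does not reach is not made up. A row lasts 1/12 s, in which the tool goes at most 41.7 mm and 7.16 degrees, less where a joint would pass 70% of its speed; a pose out of reach is approached as far as the arm can. A call is refused whole if a number of a shift passes 1 or a number of a turn 1, either way. A call with a gripper value outside its range is refused whole. The fingers move at their own pace and stop on an object; the grip force is fixed at half the most. Time passes only in rows, so rows that do not move let the fingers close. It gives the time, the measured TCP pose, the force and the opening at its end, in the units of the state.
- r.observe(): the state, without advancing time (a new reading comes with each control period).
- r.camera(name): name is "side" or "top"; returns the picture (480x640x3 uint8, red, green, blue); there is no depth.
- r.camera_info(name): a dict with "fx", "fy", "cx", "cy" (pixels), "k1" (the pictures are not rectified: a ray, as slopes to the right and down, at radius r is drawn at 1 + k1 r^2 times it, then the intrinsics apply), "camera_from_world" (4x4, takes a point from world to camera coordinates). Camera axes: x right, y down, z forward; pixel columns grow to the right and rows downward; lengths in mm; the calibration is good to about 2 mm. A picture is of the moment at which its call begins. camera_info takes no time and is no camera call.
- r.job_done(): hands the job in, once; it reports no verdict.
The state is a dict: "time_s": time; "q": joint angles; "joint_velocities": joint speeds; "tau": joint torques, N m; "position": TCP position; "eef_rot": TCP orientation; "contact_force": force on the tool from outside, world axes, zero at the start; "moment": the same for the moment, N m; "gripper_width": opening from 0.0 (shut) to 1.0 (fully open).
Only numpy, scipy, OpenCV 4.12 (cv2) and the standard library are available. Lean on these libraries where they do the work, as an engineer would, in place of code of your own. Each camera call takes 0.05 s, during which the arm holds its last target.

## Working session

There is one attempt and no reset: what is moved stays moved. The work goes in short steps, Python scripts to look and compute and a shell command to move; the robot and the scene stay as the last step left them, time stands still between calls to the robot, and variables do not carry over. Pictures are saved under pics/ and viewed, and the job is handed in when it is done.

```bash
ls; mkdir -p pics
python3 - <<'E'
from station import r
import cv2
print(r.observe())
for n in("top","side"):
    cv2.imwrite(f"pics/{n}0.png",r.camera(n)[:,:,::-1]); print(r.camera_info(n))
E
```

```text
pics
{'time_s': 0.0, 'q': array([-1.28197490e+00,  2.76551610e-01,  1.50611270e+00, -1.49397552e-05,
        1.36062556e+00, -1.20987771e-01]), 'joint_velocities': array([-2.35041455e-03, -6.06883075e-04,  2.16932466e-05, -6.27947555e-04,
       -1.36790342e-03,  6.97212989e-04]), 'tau': array([ 3.35070263e-04, -4.04586768e+01, -2.37229586e+01,  7.02856528e-02,
        3.44792416e-02, -1.30996636e-04]), 'position': array([ 228.94114434, -526.86872854,  204.63758351]), 'eef_rot': array([-5.42071173e-04,  8.36192620e-01, -5.48435212e-01, -6.52956301e-04]), 'contact_force': array([-0.70970411,  0.70601557,  0.51972693]), 'moment': array([ 0.01251019, -0.01691355,  0.02794916]), 'gripper_width': 0.9960483490042744}
{'fx': 496.92507324081504, 'fy': 496.92507324081504, 'cx': 311.0248411822449, 'cy': 247.9304471899692, 'k1': 0.02649274479280071, 'camera_from_world': array([[ 2.26528215e-03, -9.99996765e-01, -1.15719651e-03,
         1.39508681e+01],
       [-9.97491402e-01, -2.17772998e-03, -7.07542186e-02,
         4.78456703e+02],
       [ 7.07514696e-02,  1.31457184e-03, -9.97493108e-01,
         1.05745705e+03],
       [ 0.00000000e+00,  0.00000000e+00,  0.00000000e+00,
         1.00000000e+00]])}
{'fx': 595.8243027393964, 'fy': 595.8243027393964, 'cx': 316.00529129735907, 'cy': 246.74106365826555, 'k1': 0.03675409317382906, 'camera_from_world': array([[-6.92484507e-01, -7.21124287e-01,  2.10943215e-02,
         3.51212269e+02],
       [-3.92334279e-01,  3.51892734e-01, -8.49850173e-01,
         2.22184001e+02],
       [ 6.05424662e-01, -5.96784104e-01, -5.26602044e-01,
         9.81209835e+02],
       [ 0.00000000e+00,  0.00000000e+00,  0.00000000e+00,
         1.00000000e+00]])}
```

View pics/top0.png

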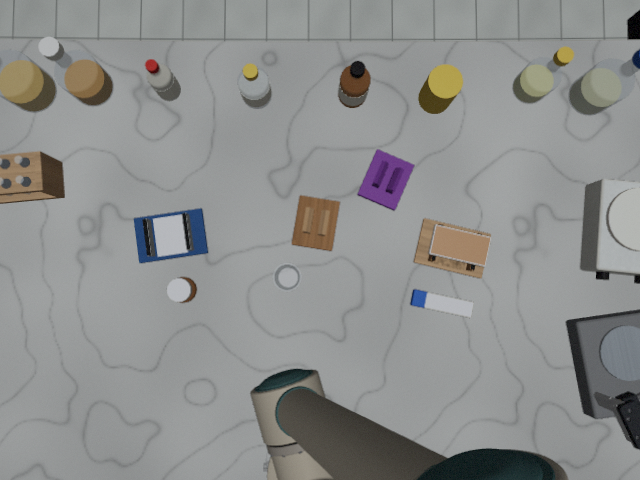

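View pics/side0.png

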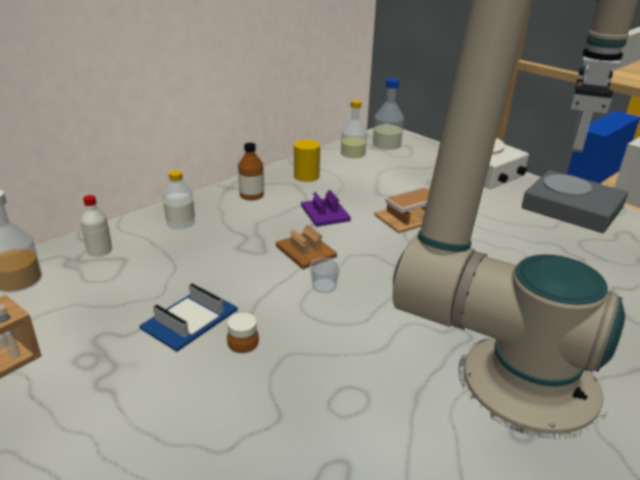

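```bash
cat > h.py <<'E'
import numpy as np, cv2
from station import r
from scipy.spatial.transform import Rotation as R
def info(n):
    i=r.camera_info(n); return i,np.array([[i['fx'],0,i['cx']],[0,i['fy'],i['cy']],[0,0,1]]),np.array(i['camera_from_world'])
def undist(n,uv):
    i,K,T=info(n); return cv2.undistortPoints(np.array(uv,float).reshape(-1,1,2),K,np.array([i['k1'],0,0,0,0.])).reshape(-1,2)
def ray(n,uv,z):
    i,K,T=info(n); p=undist(n,uv); d=np.c_[p,np.ones(len(p))]@T[:3,:3]; c=-T[:3,:3].T@T[:3,3]
    return c+d*((z-c[2])/d[:,2])[:,None]
def proj(n,P):
    i,K,T=info(n); P=np.array(P,float).reshape(-1,3)
    return cv2.projectPoints(P,cv2.Rodrigues(T[:3,:3])[0],T[:3,3],K,np.array([i['k1'],0,0,0,0.]))[0].reshape(-1,2)
def crop(n,x0,y0,x1,y1,name,s=None):
    im=r.camera(n)[:,:,::-1]; s=s or min(800/(x1-x0),600/(y1-y0))
    cv2.imwrite(name,cv2.resize(im[y0:y1,x0:x1],None,fx=s,fy=s,interpolation=cv2.INTER_CUBIC))
E
python3 - <<'E'
from h import *
im=cv2.imread('pics/top0.png'); hsv=cv2.cvtColor(im,cv2.COLOR_BGR2HSV)
for u,v in [(460,240),(422,250),(297,222),(317,200),(306,219),(140,240),(170,235),(425,185)]: print((u,v),hsv[v,u])
out=[cv2.resize(im[y0:y0+90,x0:x0+100],None,fx=4,fy=4,interpolation=cv2.INTER_CUBIC) for x0,y0 in((405,190),(270,180))]
cv2.imwrite('pics/c0.png',np.hstack(out))
out=[cv2.resize(im[y0:y0+90,x0:x0+100],None,fx=6,fy=6,interpolation=cv2.INTER_CUBIC) for x0,y0 in((120,190),)]
cv2.imwrite('pics/c1.png',np.hstack(out))
E
```

```text
(460, 240) [ 15  92 164]
(422, 250) [ 16  88 139]
(297, 222) [ 14 129 121]
(317, 200) [ 15 130 126]
(306, 219) [ 16  99 147]
(140, 240) [107 168 114]
(170, 235) [110   8 187]
(425, 185) [ 90   3 154]
```

View pics/c0.png

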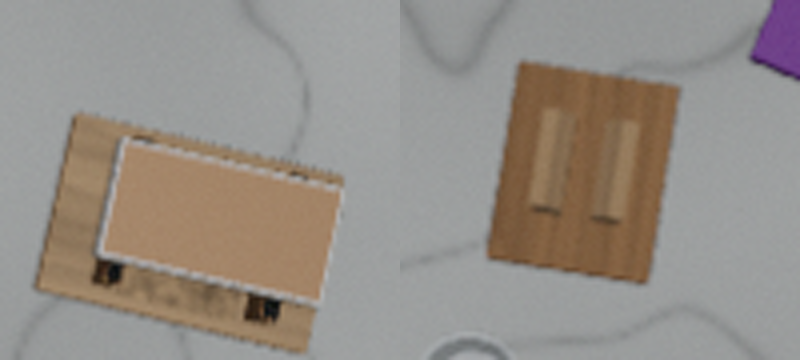

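View pics/c1.png

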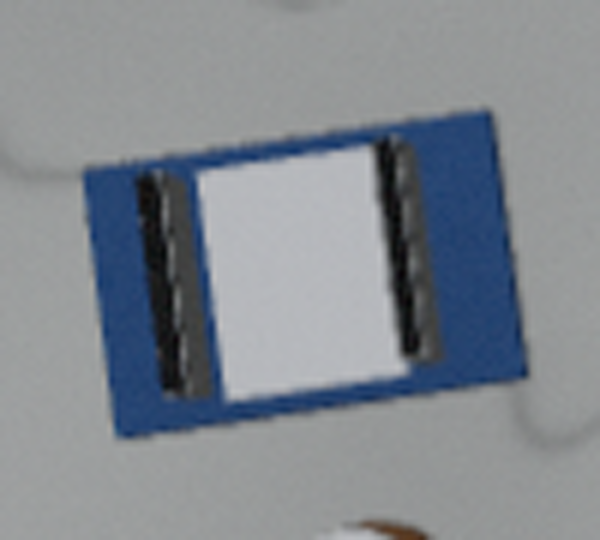

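Run:
```python
from h import *
def rep(name,pts,off,s,z,n='top'):
    p=(np.array(pts,float)+.5)/s-.5+np.array(off)
    W=ray(n,p,z); c=W.mean(0); 
    print(name,c.round(1),'edges',np.linalg.norm(np.roll(W,-1,0)-W,axis=1).round(1),'ang',[round(float(np.degrees(np.arctan2(*(np.roll(W,-1,0)-W)[k,[1,0]]))),1) for k in range(4)])
rep('tile',[(122,137),(344,185),(322,303),(100,258)],(405,190),4,52)
rep('drain base',[(77,113),(345,177),(305,352),(38,290)],(405,190),4,10)
rep('block',[(120,62),(280,87),(250,282),(88,257)],(270,180),4,14)
rep('reader',[(84,170),(491,111),(527,377),(117,438)],(120,190),6,10)
rep('rdpanel',[(197,173),(371,145),(411,374),(224,402)],(120,190),6,10)
# cheek tops
rep('chk L',[(146,107),(175,111),(163,212),(131,209)],(270,180),4,52)
rep('chk R',[(209,118),(239,122),(222,222),(193,217)],(270,180),4,52)
im=cv2.imread('pics/side0.png')
a=cv2.resize(im[215:275,260:350],None,fx=8,fy=8,interpolation=cv2.INTER_CUBIC)[:, :720]
cv2.imwrite('pics/s_block.png',a)
a=cv2.resize(im[270:360,130:250],None,fx=6,fy=6,interpolation=cv2.INTER_CUBIC)
cv2.imwrite('pics/s_read.png',a)
a=cv2.resize(im[180:240,365:455],None,fx=8,fy=8,interpolation=cv2.INTER_CUBIC)
cv2.imwrite('pics/s_tile.png',a)
```

```text
tile [ 483.2 -296.    52. ] edges [117.6  62.9 116.9  64.7] ang [-102.3, 168.3, 78.6, -11.0]
drain base [ 479.9 -291.8   10. ] edges [148.6  97.8 147.   99.2] ang [-103.5, 166.0, 77.0, -13.0]
block [534.    4.9  14. ] edges [ 88.4 107.9  88.9 108.2] ang [-98.8, 171.2, 81.3, -9.0]
reader [506.1 321.   10. ] edges [148.6  98.2 148.9  98.4] ang [-81.5, -171.4, 98.6, 8.5]
rdpanel [506.2 322.6  10. ] edges [63.6 85.  67.9 84.1] ang [-80.6, -169.1, 98.7, 8.0]
chk L [535.7  21.3  52. ] edges [15.4 53.7 16.8 54.5] ang [-97.8, 173.4, 84.7, -8.1]
chk R [530.5 -11.2  52. ] edges [15.9 53.5 15.4 53. ] ang [-97.5, 170.4, 80.3, -9.1]
```

View pics/s_block.png

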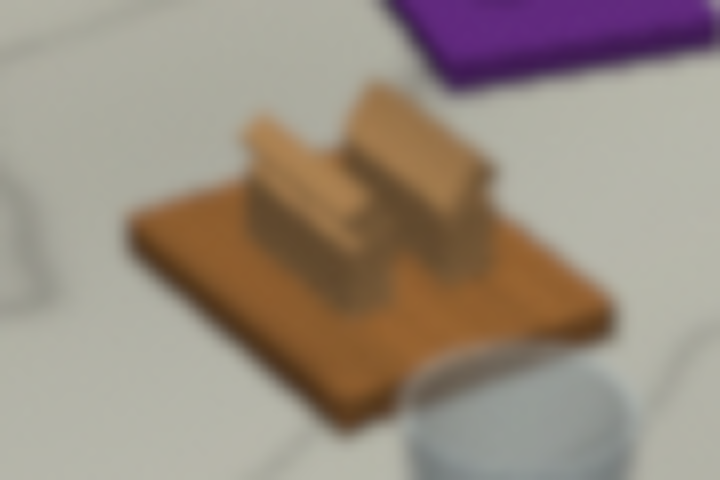

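View pics/s_read.png

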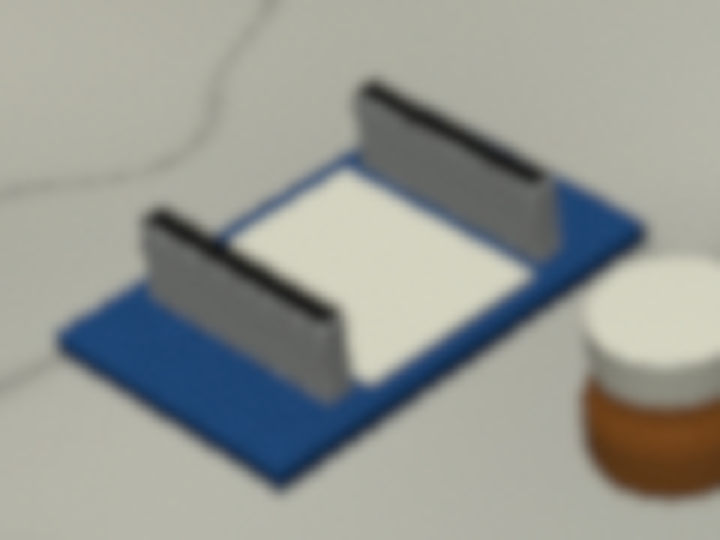

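View pics/s_tile.png

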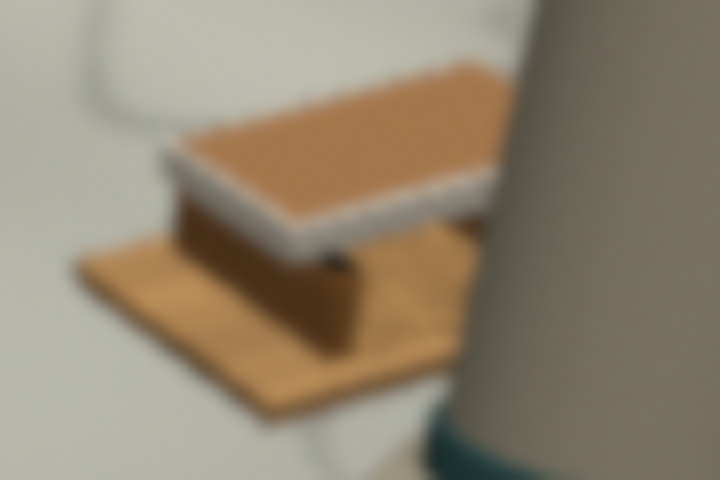

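Run:
```python
from h import *
def w(pts,off,s,z): 
    return ray('side',(np.array(pts,float)+.5)/s-.5+np.array(off),z)
b=w([(128,222),(345,408),(614,310)],(260,215),8,14); print(b.round(1), ((b[0]+b[2])/2).round(1))
b=w([(58,333),(280,478),(645,228)],(130,270),6,10); print(b.round(1), ((b[0]+b[2])/2).round(1))
b=w([(165,145),(292,222)],(365,180),8,52); print('tile L end',b.round(1))
im=cv2.imread('pics/top0.png')
for nm,c,z in (('beaker',(287,276),50),('jar',(179,290),50),('pen',(443,303),18)): print(nm,ray('top',[c],z).round(0))
# rails in reader from top: blacks z=40
p=lambda q:(np.array(q,float)+.5)/6-.5+np.array((120,190))
A=ray('top',p([(137,175),(162,172),(187,393),(164,397)]),40); B=ray('top',p([(375,138),(400,137),(424,357),(402,362)]),40)
print('rails',A.mean(0).round(1),B.mean(0).round(1),((A.mean(0)+B.mean(0))/2).round(1))
o=r.observe(); Q=R.from_quat(o['eef_rot'],scalar_first=True); print(Q.as_matrix().round(3))
# target pre-pick: jaw x at -11.5deg, tool tilt -45 about tool x
yaw=np.radians(-11.5); x=np.array([np.cos(yaw),np.sin(yaw),0]); z=np.array([0,0,-1.]); M=np.c_[x,np.cross(z,x),z]
T=R.from_matrix(M)*R.from_euler('x',-45,degrees=True)
print('T',T.as_matrix().round(3),'rotvec tool units',np.degrees((Q.inv()*T).as_rotvec())/5)
g=np.array([483.2,-296,46.]); tcp=g+19*T.as_matrix()[:,2]; print('tcp',tcp, 'pre', tcp-100*T.as_matrix()[:,2])
```

```text
[[595.7  38.8  14. ]
 [487.9  57.2  14. ]
 [474.4 -28.6  14. ]] [535.1   5.1  14. ]
[[546.8 400.   10. ]
 [447.6 387.   10. ]
 [470.2 240.8  10. ]] [508.5 320.4  10. ]
tile L end [[ 529.1 -248.4   52. ]
 [ 472.6 -238.7   52. ]]
beaker [[417.  65.  50.]]
jar [[388. 289.  50.]]
pen [[ 361. -267.   18.]]
rails [499.4 362.4  40. ] [512.3 279.2  40. ] [505.8 320.8  40. ]
[[ 0.398 -0.917 -0.001]
 [-0.917 -0.398  0.002]
 [-0.002 -0.    -1.   ]]
T [[ 0.98  -0.141 -0.141]
 [-0.199 -0.693 -0.693]
 [ 0.     0.707 -0.707]] rotvec tool units [ -8.29433059   4.32968962 -10.40908209]
tcp [ 480.52148605 -309.16531667   32.56497116] pre [ 494.61892789 -239.8741763   103.27564928]
```

```bash
cat >> h.py <<'E'
def tool(yawdeg,tilt):
    """jaw x at yawdeg, tool down, then tilt about tool x (deg)"""
    a=np.radians(yawdeg); x=np.array([np.cos(a),np.sin(a),0]); z=np.array([0,0,-1.])
    return R.from_matrix(np.c_[x,np.cross(z,x),z])*R.from_euler('x',tilt,degrees=True)
def state():
    o=r.observe(); return np.array(o['position']),R.from_quat(o['eef_rot'],scalar_first=True),o
def plan(p1,R1,N,show=True):
    p0,R0,o=state(); w=(R0.inv()*R1).as_rotvec()/N; S=np.zeros((3,3)); P=[]
    for i in range(N): S+=R.from_rotvec(w*i).as_matrix(); P.append(S.copy())
    d=R0.inv().apply(np.array(p1)-p0); dp=np.linalg.solve(S,d)
    print('N',N,'rot',(np.degrees(w)/5).round(3),'pos',(dp/30).round(3),'mm/row',np.linalg.norm(dp).round(1),'deg/row',np.degrees(np.linalg.norm(w)).round(1))
    print('mid',[ (p0+R0.apply(P[k]@dp)).round(0).tolist() for k in (N//4,N//2,3*N//4)])
def g2t(g,Rt): return np.array(g)+19*Rt.as_matrix()[:,2]
def show():
    p,Q,o=state(); m=Q.as_matrix(); print('t',round(o['time_s'],2),'tcp',p.round(1),'grasp',(p-19*m[:,2]).round(1),'x',m[:,0].round(3),'z',m[:,2].round(3),'q',np.array(o['q']).round(2),'F',np.array(o['contact_force']).round(1),'w',round(o['gripper_width']*94,1))
E
python3 - <<'E'
from h import *
T=tool(-11.5,-45)
for N in(16,18,20): plan(g2t([485,-298,46],T)-110*T.as_matrix()[:,2],T,N)
E
```

```text
N 16 rot [-0.518  0.271 -0.651] pos [ 0.001 -0.893 -0.127] mm/row 27.1 deg/row 4.4
mid [[345.0, -459.0, 211.0], [421.0, -385.0, 193.0], [475.0, -300.0, 153.0]]
N 18 rot [-0.461  0.241 -0.578] pos [ 0.004 -0.794 -0.115] mm/row 24.1 deg/row 3.9
mid [[333.0, -469.0, 212.0], [419.0, -387.0, 193.0], [469.0, -312.0, 159.0]]
N 20 rot [-0.415  0.216 -0.52 ] pos [ 0.005 -0.714 -0.105] mm/row 21.7 deg/row 3.5
mid [[341.0, -463.0, 212.0], [418.0, -389.0, 194.0], [472.0, -304.0, 155.0]]
```

```bash
python3 -m pendant '[{"delta_rot":[-0.415,0.216,-0.52],"delta_pos":[0.005,-0.714,-0.105],"fingers":1},{"delta_rot":[-0.415,0.216,-0.52],"delta_pos":[0.005,-0.714,-0.105],"fingers":1},{"delta_rot":[-0.415,0.216,-0.52],"delta_pos":[0.005,-0.714,-0.105],"fingers":1},{"delta_rot":[-0.415,0.216,-0.52],"delta_pos":[0.005,-0.714,-0.105],"fingers":1},{"delta_rot":[-0.415,0.216,-0.52],"delta_pos":[0.005,-0.714,-0.105],"fingers":1},{"delta_rot":[-0.415,0.216,-0.52],"delta_pos":[0.005,-0.714,-0.105],"fingers":1},{"delta_rot":[-0.415,0.216,-0.52],"delta_pos":[0.005,-0.714,-0.105],"fingers":1},{"delta_rot":[-0.415,0.216,-0.52],"delta_pos":[0.005,-0.714,-0.105],"fingers":1},{"delta_rot":[-0.415,0.216,-0.52],"delta_pos":[0.005,-0.714,-0.105],"fingers":1},{"delta_rot":[-0.415,0.216,-0.52],"delta_pos":[0.005,-0.714,-0.105],"fingers":1}]'
python3 - <<'E'
from h import *
show()
T=tool(-11.5,-45)
plan(g2t([485,-298,46],T)-110*T.as_matrix()[:,2],T,10)
E
```

```text
time_s: 0.93
position: [404.9, -404.5, 199.6]
eef_rot: [0.201, 0.92, -0.335, -0.02]
contact_force: [-0.6, -0.7, -0.2]
gripper_width: 1.0
t 0.93 tcp [ 404.9 -404.5  199.6] grasp [ 408.2 -397.7  217.1] x [ 0.775 -0.625  0.098] z [-0.171 -0.356 -0.918] q [-0.64  0.25  1.64 -0.43  1.2   0.2 ] F [-0.6 -0.7 -0.2] w 94.0
N 10 rot [-0.411  0.214 -0.519] pos [ 0.003 -0.713 -0.104] mm/row 21.6 deg/row 3.5
mid [[443.0, -356.0, 181.0], [473.0, -304.0, 155.0], [487.0, -269.0, 134.0]]
```

```bash
python3 -m pendant '[{"delta_rot":[-0.411,0.214,-0.519],"delta_pos":[0.003,-0.713,-0.104],"fingers":1},{"delta_rot":[-0.411,0.214,-0.519],"delta_pos":[0.003,-0.713,-0.104],"fingers":1},{"delta_rot":[-0.411,0.214,-0.519],"delta_pos":[0.003,-0.713,-0.104],"fingers":1},{"delta_rot":[-0.411,0.214,-0.519],"delta_pos":[0.003,-0.713,-0.104],"fingers":1},{"delta_rot":[-0.411,0.214,-0.519],"delta_pos":[0.003,-0.713,-0.104],"fingers":1},{"delta_rot":[-0.411,0.214,-0.519],"delta_pos":[0.003,-0.713,-0.104],"fingers":1},{"delta_rot":[-0.411,0.214,-0.519],"delta_pos":[0.003,-0.713,-0.104],"fingers":1},{"delta_rot":[-0.411,0.214,-0.519],"delta_pos":[0.003,-0.713,-0.104],"fingers":1},{"delta_rot":[-0.411,0.214,-0.519],"delta_pos":[0.003,-0.713,-0.104],"fingers":1},{"delta_rot":[-0.411,0.214,-0.519],"delta_pos":[0.003,-0.713,-0.104],"fingers":1},{"delta_rot":[0,0,0],"delta_pos":[0,0,0],"fingers":1}]'
python3 - <<'E'
from h import *
show()
T=tool(-11.5,-45)
plan(g2t([485,-298,46],T),T,12)
crop('side',350,140,490,245,'pics/s1.png')
crop('top',380,180,540,300,'pics/t1.png')
E
```

```text
time_s: 1.85
position: [496.3, -231.8, 106.8]
eef_rot: [0.379, 0.92, -0.09, -0.041]
contact_force: [-0.8, -0.3, -0.6]
gripper_width: 0.998
t 1.85 tcp [ 496.3 -231.8  106.8] grasp [ 499.  -218.7  120.2] x [ 0.98  -0.197 -0.007] z [-0.144 -0.69  -0.709] q [-0.06  0.44  1.84 -0.86  1.17  0.62] F [-0.8 -0.3 -0.6] w 93.8
N 12 rot [-0.003  0.003  0.007] pos [0.006 0.013 0.304] mm/row 9.1 deg/row 0.0
mid [[492.0, -258.0, 82.0], [488.0, -278.0, 63.0], [485.0, -298.0, 45.0]]
```

View pics/s1.png

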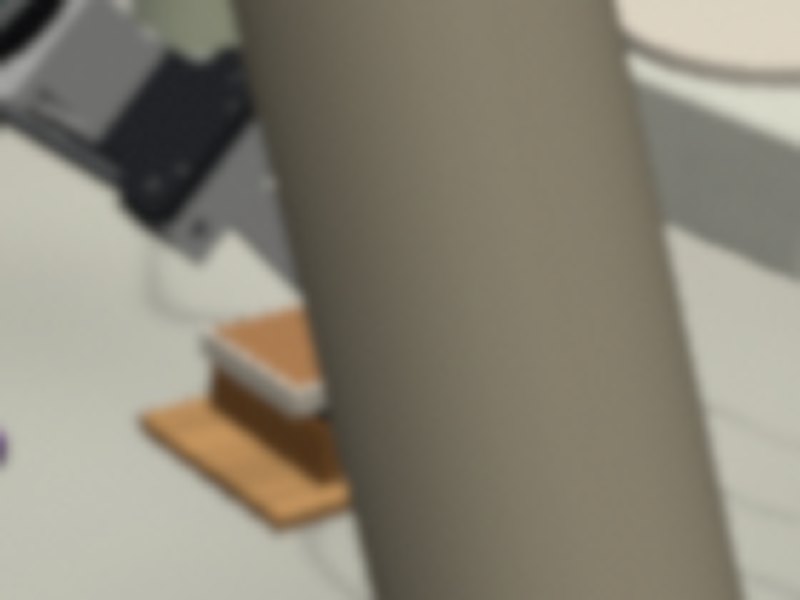

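View pics/t1.png

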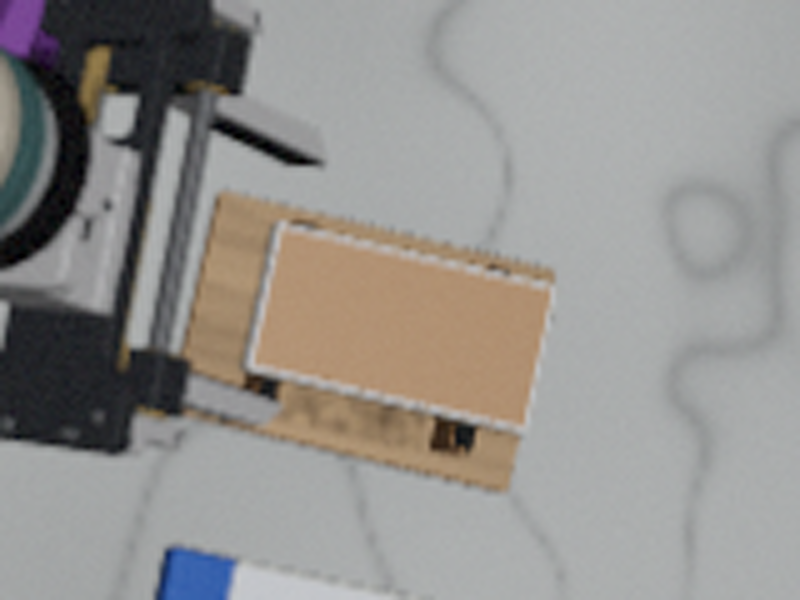

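Run:
```python
from h import *
p,Q,o=state(); m=Q.as_matrix()
for s in(1,-1):
    for e in (-8,8):
        print(s,e,((proj('top',p+s*47*m[:,0]+e*m[:,1])-[380,180]+.5)*5).round(0), ((proj('side',p+s*47*m[:,0]+e*m[:,1])-[350,140])*800/140).round(0))
pts=(np.array([(280,226),(553,285),(524,432),(249,370)])+.5)/5-.5+[380,180]
W=ray('top',pts,52);print(W.round(1),W.mean(0))
e=((np.array([(205,340),(295,412)])+.5)*140/800-.5+[350,140])
print('side lower?',ray('side',e,52)[:,:2], ray('side',e,50))
# predict side px of tile corners from top est
print((proj('side',W)-[350,140])*800/140)
```

```text
1 -8 [[295. 163.]] [[168. 210.]]
1 8 [[331. 164.]] [[192. 179.]]
-1 -8 [[251. 394.]] [[315. 299.]]
-1 8 [[287. 398.]] [[341. 266.]]
[[ 525.1 -245.8   52. ]
 [ 500.5 -358.9   52. ]
 [ 439.1 -345.5   52. ]
 [ 464.6 -232.    52. ]] [ 482.30547719 -295.53369466   52.        ]
side lower? [[ 523.92026295 -243.33100301]
 [ 458.72283832 -222.2446943 ]] [[ 526.35816134 -246.43872808   50.        ]
 [ 460.95892509 -225.28714897   50.        ]]
[[204.40350032 334.88943108]
 [418.99028128 274.65234082]
 [517.178508   332.82258592]
 [296.63236601 396.75559457]]
```

Run:
```python
from h import *
T=tool(-12.3,-45)
plan(g2t([482.7,-296,46],T),T,12)
```

```text
N 12 rot [-0.002 -0.007  0.01 ] pos [-0.005 -0.003  0.302] mm/row 9.1 deg/row 0.1
mid [[492.0, -260.0, 84.0], [487.0, -278.0, 65.0], [483.0, -297.0, 45.0]]
```

```bash
python3 -m pendant '[{"delta_rot":[-0.002,-0.007,0.01],"delta_pos":[-0.005,-0.003,0.302],"fingers":1},{"delta_rot":[-0.002,-0.007,0.01],"delta_pos":[-0.005,-0.003,0.302],"fingers":1},{"delta_rot":[-0.002,-0.007,0.01],"delta_pos":[-0.005,-0.003,0.302],"fingers":1},{"delta_rot":[-0.002,-0.007,0.01],"delta_pos":[-0.005,-0.003,0.302],"fingers":1},{"delta_rot":[-0.002,-0.007,0.01],"delta_pos":[-0.005,-0.003,0.302],"fingers":1},{"delta_rot":[-0.002,-0.007,0.01],"delta_pos":[-0.005,-0.003,0.302],"fingers":1},{"delta_rot":[-0.002,-0.007,0.01],"delta_pos":[-0.005,-0.003,0.302],"fingers":1},{"delta_rot":[-0.002,-0.007,0.01],"delta_pos":[-0.005,-0.003,0.302],"fingers":1},{"delta_rot":[-0.002,-0.007,0.01],"delta_pos":[-0.005,-0.003,0.302],"fingers":1},{"delta_rot":[-0.002,-0.007,0.01],"delta_pos":[-0.005,-0.003,0.302],"fingers":1},{"delta_rot":[-0.002,-0.007,0.01],"delta_pos":[-0.005,-0.003,0.302],"fingers":1},{"delta_rot":[-0.002,-0.007,0.01],"delta_pos":[-0.005,-0.003,0.302],"fingers":1}]'
python3 - <<'E'
from h import *
show()
crop('top',380,180,540,300,'pics/t2.png')
E
```

```text
time_s: 2.95
position: [479.8, -310.3, 32.5]
eef_rot: [0.381, 0.918, -0.1, -0.04]
contact_force: [0.3, -0.1, -0.5]
gripper_width: 1.003
t 2.95 tcp [ 479.8 -310.3   32.5] grasp [ 482.6 -297.2   45.9] x [ 0.977 -0.214  0.002] z [-0.15  -0.691 -0.707] q [-0.2   0.54  1.94 -1.01  0.99  0.74] F [ 0.3 -0.1 -0.5] w 94.3
```

View pics/t2.png

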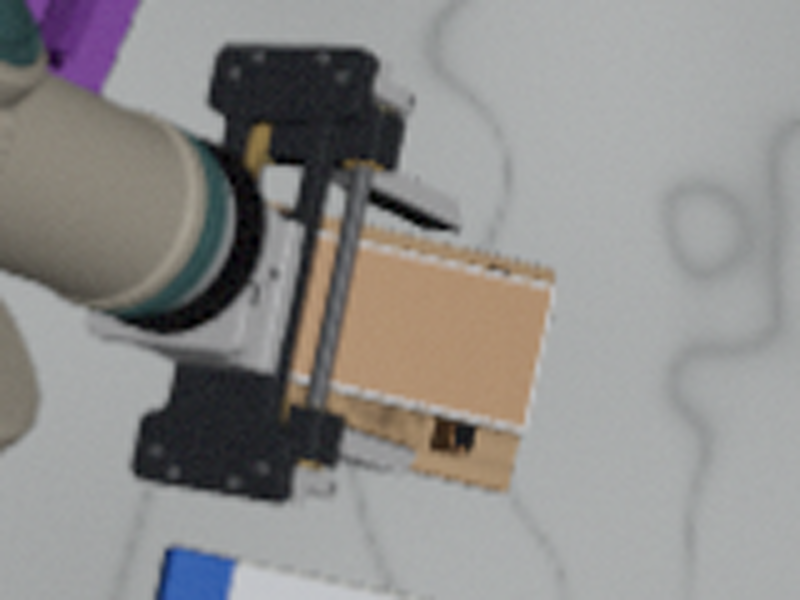

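```bash
python3 -m pendant '[{"delta_rot":[0,0,0],"delta_pos":[0,0,0],"fingers":-1},{"delta_rot":[0,0,0],"delta_pos":[0,0,0],"fingers":-1},{"delta_rot":[0,0,0],"delta_pos":[0,0,0],"fingers":-1},{"delta_rot":[0,0,0],"delta_pos":[0,0,0],"fingers":-1},{"delta_rot":[0,0,0],"delta_pos":[0,0,0],"fingers":-1},{"delta_rot":[0,0,0],"delta_pos":[0,0,0],"fingers":-1},{"delta_rot":[0,0,0],"delta_pos":[0,0,0],"fingers":-1},{"delta_rot":[0,0,0],"delta_pos":[0,0,0],"fingers":-1}]'
python3 - <<'E'
from h import *
show()
p,Q,o=state(); z=Q.inv().apply([0,0,1]); print('up dir in tool',z.round(3))
T=tool(-12.3,-45)
plan(p+[0,0,120],T,10)
E
```

```text
time_s: 3.67
position: [480.3, -309.5, 33.6]
eef_rot: [0.381, 0.918, -0.1, -0.04]
contact_force: [1.0, 2.0, 2.3]
gripper_width: 0.677
t 3.67 tcp [ 480.3 -309.5   33.6] grasp [ 483.1 -296.4   47. ] x [ 0.977 -0.214  0.003] z [-0.149 -0.691 -0.707] q [-0.2   0.54  1.94 -1.01  0.99  0.74] F [1.  2.  2.3] w 63.6
up dir in tool [ 0.003  0.707 -0.707]
N 10 rot [-0.    -0.002 -0.003] pos [ 0.001  0.283 -0.283] mm/row 12.0 deg/row 0.0
mid [[480.0, -310.0, 70.0], [480.0, -310.0, 106.0], [480.0, -310.0, 130.0]]
```

```bash
python3 -m pendant '[{"delta_rot":[0,0,0],"delta_pos":[0,0.1,-0.1],"fingers":-1},{"delta_rot":[0,0,0],"delta_pos":[0,0.2,-0.2],"fingers":-1},{"delta_rot":[0,0,0],"delta_pos":[0,0.283,-0.283],"fingers":-1},{"delta_rot":[0,0,0],"delta_pos":[0,0.283,-0.283],"fingers":-1},{"delta_rot":[0,0,0],"delta_pos":[0,0.283,-0.283],"fingers":-1},{"delta_rot":[0,0,0],"delta_pos":[0,0.283,-0.283],"fingers":-1},{"delta_rot":[0,0,0],"delta_pos":[0,0.283,-0.283],"fingers":-1},{"delta_rot":[0,0,0],"delta_pos":[0,0.283,-0.283],"fingers":-1},{"delta_rot":[0,0,0],"delta_pos":[0,0.283,-0.283],"fingers":-1},{"delta_rot":[0,0,0],"delta_pos":[0,0.283,-0.283],"fingers":-1},{"delta_rot":[0,0,0],"delta_pos":[0,0.283,-0.283],"fingers":-1},{"delta_rot":[0,0,0],"delta_pos":[0,0.15,-0.15],"fingers":-1}]'
python3 - <<'E'
from h import *
show()
T=tool(-9,45)
for N in (22,24,28): plan(g2t([534.5,5,170],T),T,N)
crop('side',300,100,540,280,'pics/s3.png')
E
```

```text
time_s: 4.67
position: [479.8, -309.9, 162.3]
eef_rot: [0.381, 0.918, -0.1, -0.039]
contact_force: [-0.4, -0.1, -1.9]
gripper_width: 0.678
t 4.67 tcp [ 479.8 -309.9  162.3] grasp [ 482.7 -296.7  175.7] x [ 0.977 -0.214  0.004] z [-0.149 -0.691 -0.707] q [-0.2   0.36  1.81 -0.88  1.16  0.46] F [-0.4 -0.1 -1.9] w 63.7
N 22 rot [ 0.818 -0.002 -0.034] pos [-0.009 -0.56  -0.01 ] mm/row 16.8 deg/row 4.1
mid [[496.0, -228.0, 107.0], [513.0, -131.0, 91.0], [526.0, -50.0, 110.0]]
N 24 rot [ 0.75  -0.002 -0.031] pos [-0.008 -0.514 -0.008] mm/row 15.4 deg/row 3.8
mid [[497.0, -222.0, 104.0], [513.0, -132.0, 91.0], [527.0, -44.0, 113.0]]
N 28 rot [ 0.643 -0.002 -0.027] pos [-0.007 -0.44  -0.005] mm/row 13.2 deg/row 3.2
mid [[496.0, -224.0, 105.0], [512.0, -134.0, 91.0], [527.0, -46.0, 112.0]]
```

View pics/s3.png

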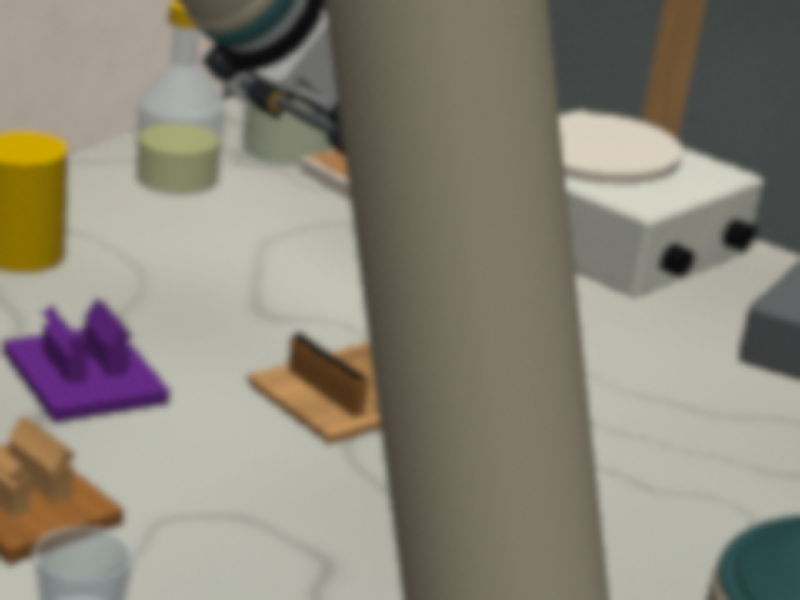

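Run:
```python
from h import *
T=tool(-10.5,0); plan(g2t([500,-150,225],T),T,12)
```

```text
N 12 rot [ 0.751  0.007 -0.032] pos [-0.036 -0.367 -0.301] mm/row 14.3 deg/row 3.8
mid [[488.0, -254.0, 163.0], [493.0, -212.0, 173.0], [498.0, -174.0, 190.0]]
```

```bash
python3 -m pendant '[{"delta_rot":[0.751,0.007,-0.032],"delta_pos":[-0.036,-0.367,-0.301],"fingers":-1},{"delta_rot":[0.751,0.007,-0.032],"delta_pos":[-0.036,-0.367,-0.301],"fingers":-1},{"delta_rot":[0.751,0.007,-0.032],"delta_pos":[-0.036,-0.367,-0.301],"fingers":-1},{"delta_rot":[0.751,0.007,-0.032],"delta_pos":[-0.036,-0.367,-0.301],"fingers":-1},{"delta_rot":[0.751,0.007,-0.032],"delta_pos":[-0.036,-0.367,-0.301],"fingers":-1},{"delta_rot":[0.751,0.007,-0.032],"delta_pos":[-0.036,-0.367,-0.301],"fingers":-1},{"delta_rot":[0.751,0.007,-0.032],"delta_pos":[-0.036,-0.367,-0.301],"fingers":-1},{"delta_rot":[0.751,0.007,-0.032],"delta_pos":[-0.036,-0.367,-0.301],"fingers":-1},{"delta_rot":[0.751,0.007,-0.032],"delta_pos":[-0.036,-0.367,-0.301],"fingers":-1},{"delta_rot":[0.751,0.007,-0.032],"delta_pos":[-0.036,-0.367,-0.301],"fingers":-1},{"delta_rot":[0.751,0.007,-0.032],"delta_pos":[-0.036,-0.367,-0.301],"fingers":-1},{"delta_rot":[0.751,0.007,-0.032],"delta_pos":[-0.036,-0.367,-0.301],"fingers":-1}]'
python3 - <<'E'
from h import *
show()
T=tool(-9,45)
for N in (12,14): plan(g2t([534.5,5,165],T),T,N)
E
```

```text
time_s: 5.72
position: [498.7, -148.8, 203.7]
eef_rot: [-0.002, 0.996, -0.091, -0.002]
contact_force: [-0.1, 1.1, -1.5]
gripper_width: 0.679
t 5.72 tcp [ 498.7 -148.8  203.7] grasp [ 498.7 -148.9  222.7] x [ 0.983 -0.181 -0.005] z [-0.004  0.005 -1.   ] q [-0.43  0.2   1.62  0.    1.33 -0.24] F [-0.1  1.1 -1.5] w 63.8
N 12 rot [ 0.746 -0.005 -0.024] pos [ 0.026 -0.403  0.311] mm/row 15.3 deg/row 3.7
mid [[511.0, -98.0, 171.0], [520.0, -56.0, 157.0], [530.0, -12.0, 151.0]]
N 14 rot [ 0.639 -0.004 -0.021] pos [ 0.023 -0.344  0.269] mm/row 13.1 deg/row 3.2
mid [[509.0, -106.0, 175.0], [520.0, -58.0, 157.0], [528.0, -20.0, 151.0]]
```

```bash
python3 -m pendant '[{"delta_rot":[0.746,-0.005,-0.024],"delta_pos":[0.026,-0.403,0.311],"fingers":-1},{"delta_rot":[0.746,-0.005,-0.024],"delta_pos":[0.026,-0.403,0.311],"fingers":-1},{"delta_rot":[0.746,-0.005,-0.024],"delta_pos":[0.026,-0.403,0.311],"fingers":-1},{"delta_rot":[0.746,-0.005,-0.024],"delta_pos":[0.026,-0.403,0.311],"fingers":-1},{"delta_rot":[0.746,-0.005,-0.024],"delta_pos":[0.026,-0.403,0.311],"fingers":-1},{"delta_rot":[0.746,-0.005,-0.024],"delta_pos":[0.026,-0.403,0.311],"fingers":-1},{"delta_rot":[0.746,-0.005,-0.024],"delta_pos":[0.026,-0.403,0.311],"fingers":-1},{"delta_rot":[0.746,-0.005,-0.024],"delta_pos":[0.026,-0.403,0.311],"fingers":-1},{"delta_rot":[0.746,-0.005,-0.024],"delta_pos":[0.026,-0.403,0.311],"fingers":-1},{"delta_rot":[0.746,-0.005,-0.024],"delta_pos":[0.026,-0.403,0.311],"fingers":-1},{"delta_rot":[0.746,-0.005,-0.024],"delta_pos":[0.026,-0.403,0.311],"fingers":-1},{"delta_rot":[0.746,-0.005,-0.024],"delta_pos":[0.026,-0.403,0.311],"fingers":-1},{"delta_rot":[0,0,0],"delta_pos":[0,0,0],"fingers":-1}]'
python3 - <<'E'
from h import *
show()
E
```

```text
t 5.72 tcp [ 498.7 -148.8  203.7] grasp [ 498.7 -148.9  222.7] x [ 0.983 -0.181 -0.005] z [-0.004  0.005 -1.   ] q [-0.43  0.2   1.62  0.    1.33 -0.24] F [-0.1  1.1 -1.5] w 63.8invalid input at $: expected 1 to 12 rows
```

```bash
python3 -m pendant '[{"delta_rot":[0.746,-0.005,-0.024],"delta_pos":[0.026,-0.403,0.311],"fingers":-1},{"delta_rot":[0.746,-0.005,-0.024],"delta_pos":[0.026,-0.403,0.311],"fingers":-1},{"delta_rot":[0.746,-0.005,-0.024],"delta_pos":[0.026,-0.403,0.311],"fingers":-1},{"delta_rot":[0.746,-0.005,-0.024],"delta_pos":[0.026,-0.403,0.311],"fingers":-1},{"delta_rot":[0.746,-0.005,-0.024],"delta_pos":[0.026,-0.403,0.311],"fingers":-1},{"delta_rot":[0.746,-0.005,-0.024],"delta_pos":[0.026,-0.403,0.311],"fingers":-1},{"delta_rot":[0.746,-0.005,-0.024],"delta_pos":[0.026,-0.403,0.311],"fingers":-1},{"delta_rot":[0.746,-0.005,-0.024],"delta_pos":[0.026,-0.403,0.311],"fingers":-1},{"delta_rot":[0.746,-0.005,-0.024],"delta_pos":[0.026,-0.403,0.311],"fingers":-1},{"delta_rot":[0.746,-0.005,-0.024],"delta_pos":[0.026,-0.403,0.311],"fingers":-1},{"delta_rot":[0.746,-0.005,-0.024],"delta_pos":[0.026,-0.403,0.311],"fingers":-1},{"delta_rot":[0.746,-0.005,-0.024],"delta_pos":[0.026,-0.403,0.311],"fingers":-1}]'
python3 - <<'E'
from h import *
show()
T=tool(-9,45); plan(g2t([534.5,5,165],T),T,2)
crop('side',230,120,390,240,'pics/s4.png')
crop('top',240,140,400,260,'pics/t4.png')
E
```

```text
time_s: 6.72
position: [536.9, 17.3, 150.4]
eef_rot: [-0.381, 0.921, -0.073, 0.03]
contact_force: [-0.3, -0.3, -1.2]
gripper_width: 0.679
t 6.72 tcp [536.9  17.3 150.4] grasp [534.8   4.  163.9] x [ 0.988 -0.157  0.001] z [ 0.111  0.697 -0.708] q [-0.6   0.39  1.79  0.7   1.41 -0.73] F [-0.3 -0.3 -1.2] w 63.8
N 2 rot [ 0.008 -0.005 -0.   ] pos [-0.008 -0.025 -0.003] mm/row 0.8 deg/row 0.0
mid [[537.0, 18.0, 151.0], [537.0, 18.0, 152.0], [537.0, 18.0, 152.0]]
```

View pics/s4.png

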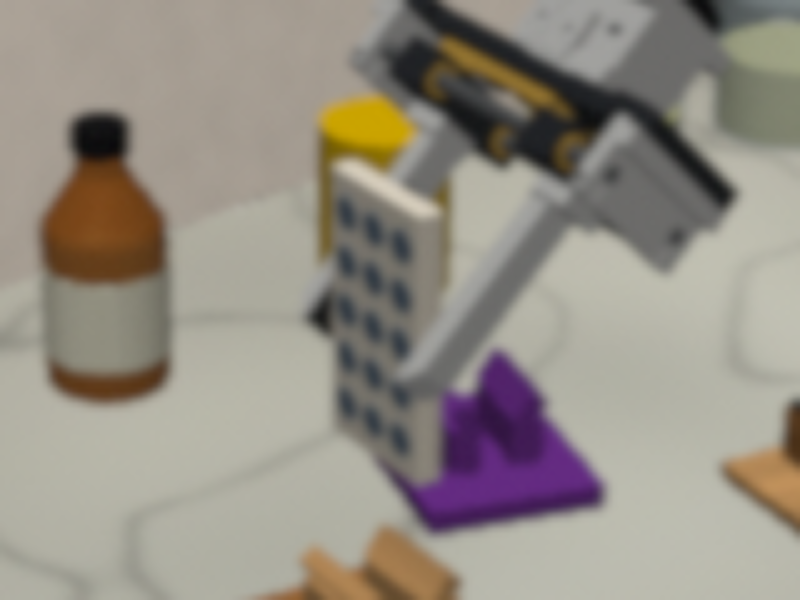

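View pics/t4.png

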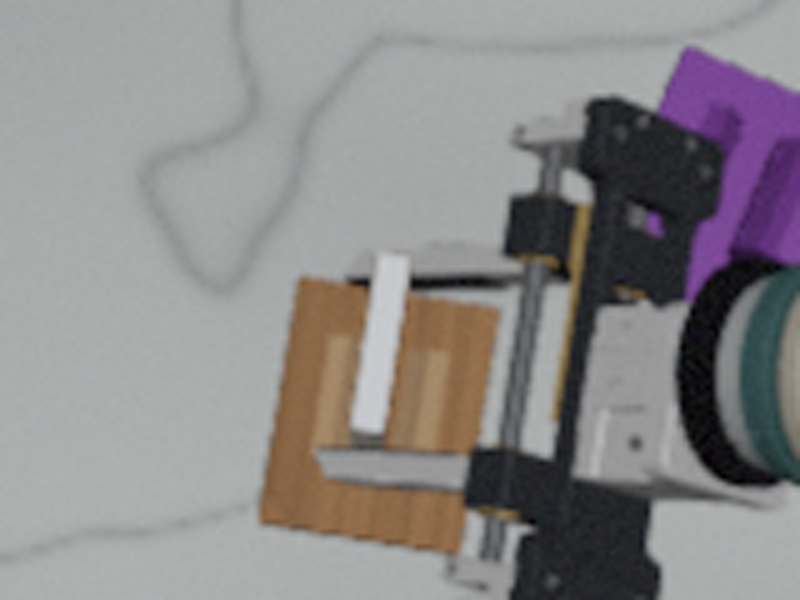

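Run:
```python
from h import *
p=lambda q:(np.array(q,float)+.5)/5-.5+np.array((240,140))
W=ray('top',p([(378,253),(408,256),(387,434),(353,429)]),224); print(W.round(1),W.mean(0).round(1))
e=np.roll(W,-1,0)-W; print(np.degrees(np.arctan2(e[:,1],e[:,0])).round(1),np.linalg.norm(e,axis=1).round(1))
# predicted tile corners in side for vertical tile at grasp
P,Q,o=state();m=Q.as_matrix(); g=P-19*m[:,2]
x=m[:,0]; n=np.array([-x[1],x[0],0]); 
for a in (-32,32):
  for b in(-6,6):
    for c in(-60,60):
      q=g+a*x+b*n+np.array([0,0,c]); print(a,b,c,((proj('side',q)-[230,120])*5).round(0),((proj('top',q)-[240,140]+.5)*5).round(0))
# block in this top image
B=ray('top',p([(300,280),(500,310),(460,553),(261,521)]),14); print(B.mean(0).round(1))
C=ray('top',p([(332,335),(446,350),(433,450),(315,448)]),52); print(C.round(1),C.mean(0).round(1))
```

```text
[[565.5   7.6 224. ]
 [564.5  -2.9 224. ]
 [501.5   4.4 224. ]
 [503.3  16.3 224. ]] [533.7   6.3 224. ]
[-95.7 173.4  81.7  -7.9] [10.6 63.4 12.  62.9]
-32 -6 -60 [[439. 487.]] [[387. 470.]]
-32 -6 60 [[446. 218.]] [[391. 436.]]
-32 6 -60 [[416. 495.]] [[357. 465.]]
-32 6 60 [[421. 225.]] [[357. 430.]]
32 -6 -60 [[354. 426.]] [[412. 313.]]
32 -6 60 [[356. 164.]] [[420. 257.]]
32 6 -60 [[330. 433.]] [[383. 308.]]
32 6 60 [[331. 170.]] [[386. 252.]]
[533.6   5.1  14. ]
[[563.1  25.7  52. ]
 [556.8 -22.2  52. ]
 [514.5 -16.8  52. ]
 [515.3  32.7  52. ]] [537.4   4.9  52. ]
```

Run:
```python
from h import *
T=tool(-9,45); plan(g2t([534.5,4.8,102],T),T,10)
```

```text
N 10 rot [ 0.002  0.003 -0.004] pos [0.002 0.14  0.144] mm/row 6.0 deg/row 0.0
mid [[536.0, 18.0, 131.0], [536.0, 18.0, 113.0], [536.0, 18.0, 101.0]]
```

```bash
python3 -m pendant '[{"delta_rot":[0,0,0],"delta_pos":[0.002,0.14,0.144],"fingers":-1},{"delta_rot":[0,0,0],"delta_pos":[0.002,0.14,0.144],"fingers":-1},{"delta_rot":[0,0,0],"delta_pos":[0.002,0.14,0.144],"fingers":-1},{"delta_rot":[0,0,0],"delta_pos":[0.002,0.14,0.144],"fingers":-1},{"delta_rot":[0,0,0],"delta_pos":[0.002,0.14,0.144],"fingers":-1},{"delta_rot":[0,0,0],"delta_pos":[0.002,0.14,0.144],"fingers":-1},{"delta_rot":[0,0,0],"delta_pos":[0.002,0.14,0.144],"fingers":-1},{"delta_rot":[0,0,0],"delta_pos":[0.002,0.14,0.144],"fingers":-1},{"delta_rot":[0,0,0],"delta_pos":[0.002,0.14,0.144],"fingers":-1},{"delta_rot":[0,0,0],"delta_pos":[0.002,0.14,0.144],"fingers":-1},{"delta_rot":[0,0,0],"delta_pos":[0,0,0],"fingers":-1}]'
python3 - <<'E'
from h import *
show()
T=tool(-9,45); plan(g2t([534.5,4.8,76],T),T,10)
crop('side',250,160,370,265,'pics/s5.png',6)
crop('top',260,170,380,260,'pics/t5.png',6)
E
```

```text
time_s: 7.73
position: [537.6, 17.9, 89.5]
eef_rot: [-0.38, 0.921, -0.073, 0.03]
contact_force: [-0.5, 0.8, -1.5]
gripper_width: 0.679
t 7.73 tcp [537.6  17.9  89.5] grasp [535.5   4.7 103. ] x [ 0.987 -0.158 -0.001] z [ 0.111  0.696 -0.709] q [-0.6   0.47  1.85  0.72  1.3  -0.82] F [-0.5  0.8 -1.5] w 63.8
N 10 rot [ 0.003 -0.    -0.002] pos [-0.003  0.063  0.064] mm/row 2.7 deg/row 0.0
mid [[537.0, 18.0, 81.0], [537.0, 18.0, 73.0], [537.0, 18.0, 68.0]]
```

View pics/s5.png

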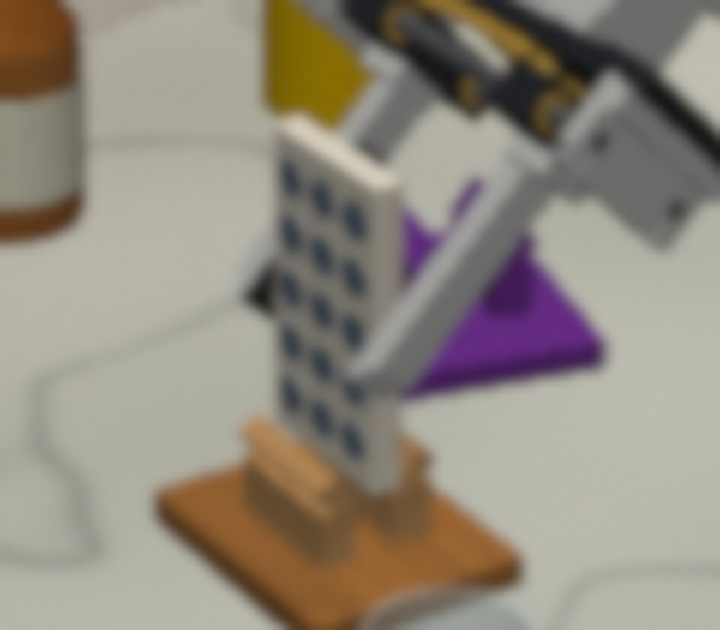

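View pics/t5.png

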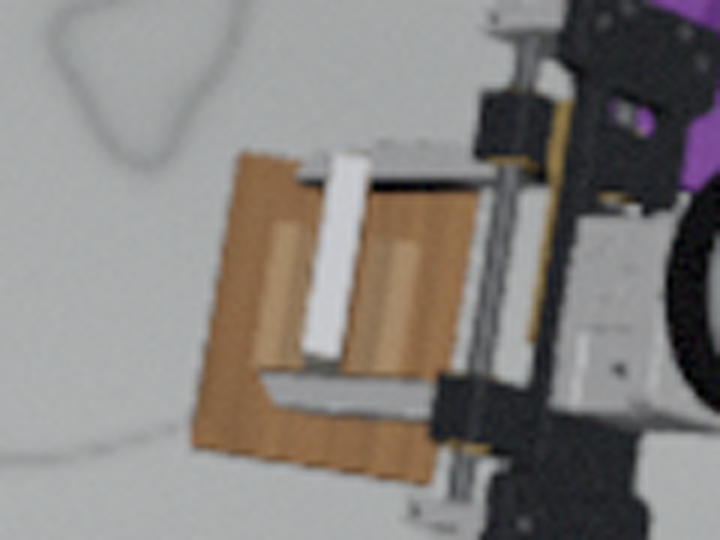

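```bash
python3 -m pendant '[{"delta_rot":[0,0,0],"delta_pos":[-0.003,0.063,0.064],"fingers":-1},{"delta_rot":[0,0,0],"delta_pos":[-0.003,0.063,0.064],"fingers":-1},{"delta_rot":[0,0,0],"delta_pos":[-0.003,0.063,0.064],"fingers":-1},{"delta_rot":[0,0,0],"delta_pos":[-0.003,0.063,0.064],"fingers":-1},{"delta_rot":[0,0,0],"delta_pos":[-0.003,0.063,0.064],"fingers":-1},{"delta_rot":[0,0,0],"delta_pos":[-0.003,0.063,0.064],"fingers":-1}]' ; python3 -c "
from h import *
show()"
```

```text
time_s: 8.33
position: [537.6, 17.9, 74.4]
eef_rot: [-0.38, 0.922, -0.073, 0.031]
contact_force: [1.0, -0.7, -1.2]
gripper_width: 0.681
t 8.33 tcp [537.6  17.9  74.4] grasp [535.5   4.7  87.8] x [ 0.987 -0.158  0.001] z [ 0.112  0.696 -0.709] q [-0.6   0.49  1.87  0.73  1.28 -0.84] F [ 1.  -0.7 -1.2] w 64.0
```

```bash
python3 -m pendant '[{"delta_rot":[0,0,0],"delta_pos":[0,0.05,0.05],"fingers":-1},{"delta_rot":[0,0,0],"delta_pos":[0,0.05,0.05],"fingers":-1},{"delta_rot":[0,0,0],"delta_pos":[0,0.05,0.05],"fingers":-1},{"delta_rot":[0,0,0],"delta_pos":[0,0.05,0.05],"fingers":-1},{"delta_rot":[0,0,0],"delta_pos":[0,0.04,0.04],"fingers":-1},{"delta_rot":[0,0,0],"delta_pos":[0,0.03,0.03],"fingers":-1}]'
python3 - <<'E'
from h import *
show()
crop('side',250,160,370,265,'pics/s6.png',6)
E
```

```text
time_s: 8.83
position: [537.6, 17.9, 63.0]
eef_rot: [-0.38, 0.922, -0.073, 0.031]
contact_force: [0.5, 0.3, -2.4]
gripper_width: 0.679
t 8.83 tcp [537.6  17.9  63. ] grasp [535.5   4.6  76.4] x [ 0.987 -0.158  0.001] z [ 0.112  0.696 -0.709] q [-0.6   0.51  1.88  0.73  1.26 -0.86] F [ 0.5  0.3 -2.4] w 63.8
```

View pics/s6.png

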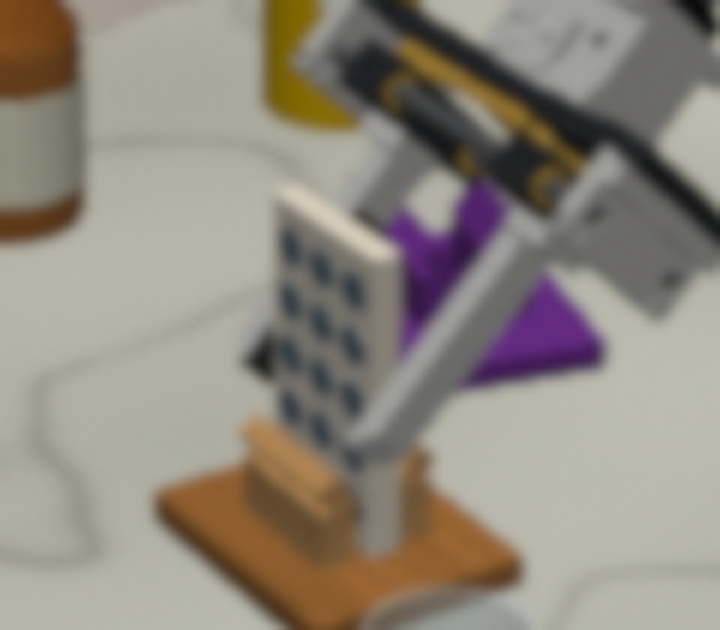

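```bash
python3 -m pendant '[{"delta_rot":[0,0,0],"delta_pos":[0,0.02,0.02],"fingers":-1},{"delta_rot":[0,0,0],"delta_pos":[0,0.02,0.02],"fingers":-1},{"delta_rot":[0,0,0],"delta_pos":[0,0,0],"fingers":-1}]' ; python3 -c "
from h import *
show()"
```

```text
time_s: 9.13
position: [537.7, 17.9, 61.5]
eef_rot: [-0.38, 0.922, -0.073, 0.031]
contact_force: [-0.3, 0.2, -1.9]
gripper_width: 0.679
t 9.13 tcp [537.7  17.9  61.5] grasp [535.5   4.6  74.9] x [ 0.987 -0.158  0.001] z [ 0.112  0.696 -0.709] q [-0.6   0.51  1.88  0.74  1.25 -0.86] F [-0.3  0.2 -1.9] w 63.8
```

```bash
python3 -m pendant '[{"delta_rot":[0,0,0],"delta_pos":[0,0.02,0.02],"fingers":-1},{"delta_rot":[0,0,0],"delta_pos":[0,0.01,0.01],"fingers":-1},{"delta_rot":[0,0,0],"delta_pos":[0,0,0],"fingers":-1}]' ; python3 -c "
from h import *
show()"
```

```text
time_s: 9.38
position: [537.7, 18.1, 61.3]
eef_rot: [-0.381, 0.921, -0.073, 0.031]
contact_force: [-1.3, -1.7, 4.5]
gripper_width: 0.677
t 9.38 tcp [537.7  18.1  61.3] grasp [535.6   4.9  74.8] x [ 0.988 -0.157  0.002] z [ 0.112  0.697 -0.708] q [-0.6   0.51  1.88  0.74  1.25 -0.87] F [-1.3 -1.7  4.5] w 63.6
```

```bash
python3 -m pendant '[{"delta_rot":[0,0,0],"delta_pos":[0,0,0],"fingers":0.6},{"delta_rot":[0,0,0],"delta_pos":[0,0,0],"fingers":0.7},{"delta_rot":[0,0,0],"delta_pos":[0,0,0],"fingers":0.9},{"delta_rot":[0,0,0],"delta_pos":[0,0,0],"fingers":0.9},{"delta_rot":[0,0,0],"delta_pos":[0,0,0],"fingers":0.9},{"delta_rot":[0,0,0],"delta_pos":[0,0,0],"fingers":0.9}]'
python3 - <<'E'
from h import *
show()
T=tool(-9,45); p,Q,o=state(); plan(p-130*T.as_matrix()[:,2],T,12)
crop('side',250,160,370,265,'pics/s7.png',6)
E
```

```text
time_s: 9.88
position: [537.6, 17.9, 60.1]
eef_rot: [-0.38, 0.922, -0.073, 0.031]
contact_force: [0.7, -0.2, 0.3]
gripper_width: 0.95
t 9.88 tcp [537.6  17.9  60.1] grasp [535.5   4.7  73.6] x [ 0.987 -0.158  0.001] z [ 0.112  0.696 -0.709] q [-0.6   0.51  1.88  0.74  1.25 -0.87] F [ 0.7 -0.2  0.3] w 89.3
N 12 rot [ 0.003 -0.002 -0.   ] pos [ 0.     0.001 -0.361] mm/row 10.8 deg/row 0.0
mid [[533.0, -12.0, 91.0], [529.0, -35.0, 114.0], [526.0, -58.0, 137.0]]
```

View pics/s7.png

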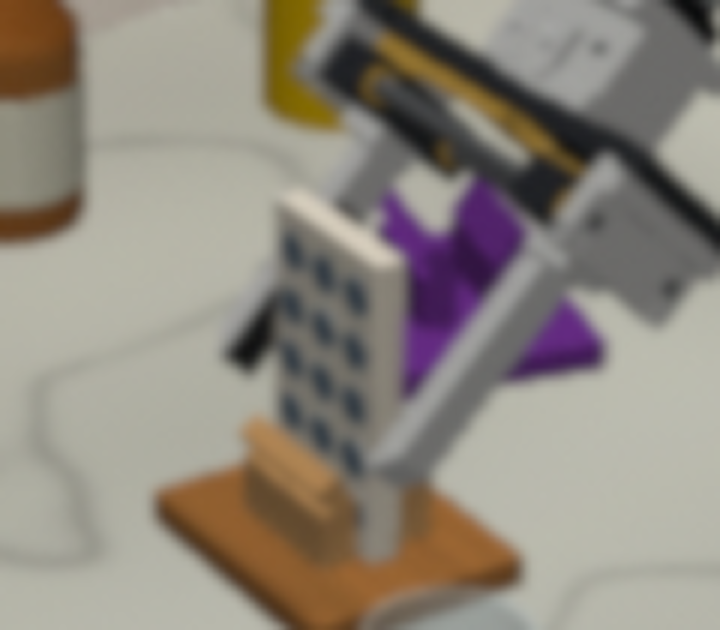

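```bash
python3 -m pendant '[{"delta_rot":[0,0,0],"delta_pos":[0,0,-0.2],"fingers":0.9},{"delta_rot":[0,0,0],"delta_pos":[0,0,-0.36],"fingers":0.9},{"delta_rot":[0,0,0],"delta_pos":[0,0,-0.36],"fingers":0.9},{"delta_rot":[0,0,0],"delta_pos":[0,0,-0.36],"fingers":0.9},{"delta_rot":[0,0,0],"delta_pos":[0,0,-0.36],"fingers":0.9},{"delta_rot":[0,0,0],"delta_pos":[0,0,-0.36],"fingers":0.9},{"delta_rot":[0,0,0],"delta_pos":[0,0,-0.36],"fingers":0.9},{"delta_rot":[0,0,0],"delta_pos":[0,0,-0.4],"fingers":0.9},{"delta_rot":[0,0,0],"delta_pos":[0,0,-0.4],"fingers":0.9},{"delta_rot":[0,0,0],"delta_pos":[0,0,-0.4],"fingers":0.9},{"delta_rot":[0,0,0],"delta_pos":[0,0,-0.4],"fingers":0.9},{"delta_rot":[0,0,0],"delta_pos":[0,0,-0.4],"fingers":0.9}]'
python3 - <<'E'
from h import *
show()
T=tool(-9,0); plan([515,-80,300],T,12)
crop('side',250,160,370,265,'pics/s8.png',6)
crop('top',260,170,380,260,'pics/t8.png',6)
E
```

```text
time_s: 10.93
position: [522.8, -74.1, 153.8]
eef_rot: [-0.38, 0.922, -0.073, 0.031]
contact_force: [-0.1, -0.7, -0.1]
gripper_width: 0.953
t 10.93 tcp [522.8 -74.1 153.8] grasp [520.6 -87.3 167.3] x [ 0.987 -0.158  0.001] z [ 0.112  0.696 -0.709] q [-0.74  0.43  1.71  0.63  1.52 -0.79] F [-0.1 -0.7 -0.1] w 89.6
N 12 rot [-0.747 -0.002 -0.001] pos [-0.018 -0.153 -0.388] mm/row 12.5 deg/row 3.7
mid [[518.0, -89.0, 201.0], [516.0, -91.0, 239.0], [515.0, -87.0, 276.0]]
```

View pics/s8.png

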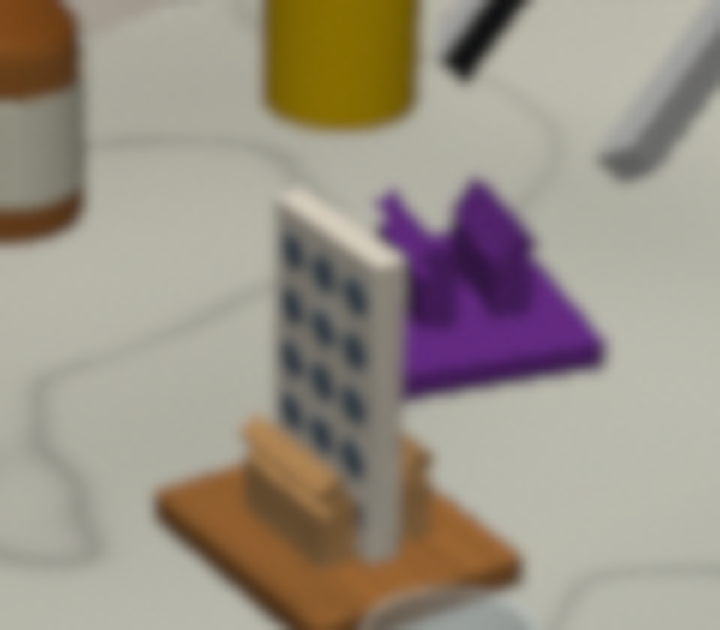

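View pics/t8.png

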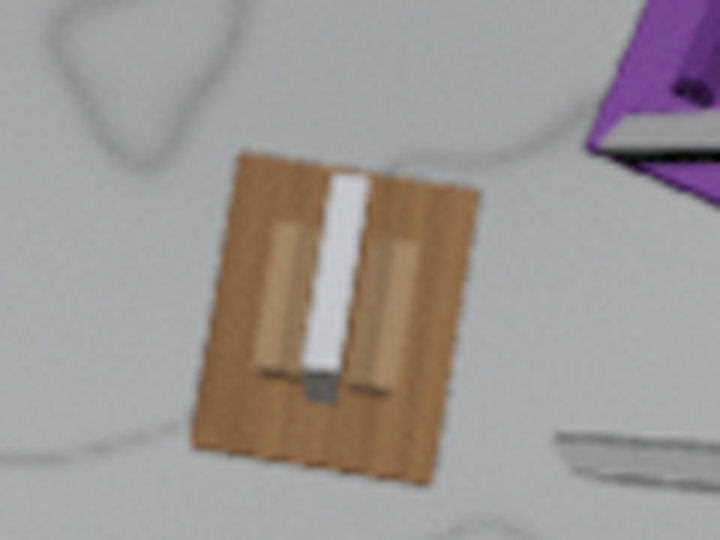

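```bash
python3 -m pendant '[{"delta_rot":[-0.747,0,0],"delta_pos":[-0.018,-0.153,-0.388],"fingers":1},{"delta_rot":[-0.747,0,0],"delta_pos":[-0.018,-0.153,-0.388],"fingers":1},{"delta_rot":[-0.747,0,0],"delta_pos":[-0.018,-0.153,-0.388],"fingers":1},{"delta_rot":[-0.747,0,0],"delta_pos":[-0.018,-0.153,-0.388],"fingers":1},{"delta_rot":[-0.747,0,0],"delta_pos":[-0.018,-0.153,-0.388],"fingers":1},{"delta_rot":[-0.747,0,0],"delta_pos":[-0.018,-0.153,-0.388],"fingers":1},{"delta_rot":[-0.747,0,0],"delta_pos":[-0.018,-0.153,-0.388],"fingers":1},{"delta_rot":[-0.747,0,0],"delta_pos":[-0.018,-0.153,-0.388],"fingers":1},{"delta_rot":[-0.747,0,0],"delta_pos":[-0.018,-0.153,-0.388],"fingers":1},{"delta_rot":[-0.747,0,0],"delta_pos":[-0.018,-0.153,-0.388],"fingers":1},{"delta_rot":[-0.747,0,0],"delta_pos":[-0.018,-0.153,-0.388],"fingers":1},{"delta_rot":[-0.747,0,0],"delta_pos":[-0.018,-0.153,-0.388],"fingers":1}]'
python3 - <<'E'
from h import *
show()
p=lambda q:(np.array(q,float)+.5)/6-.5+np.array((260,170))
W=ray('top',p([(332,175),(369,179),(341,372),(303,368)]),134); e=np.roll(W,-1,0)-W
print('tile top',W.mean(0).round(1),np.degrees(np.arctan2(e[:,1],e[:,0])).round(1),np.linalg.norm(e,axis=1).round(1))
# side near edges: tile top face corners  & bottom
ps=lambda q:(np.array(q,float)+.5)/6-.5+np.array((250,160))
# predict side of vertical tile at (534.5,4.8)
x=np.array([np.cos(np.radians(-9)),np.sin(np.radians(-9)),0]); n=np.array([-x[1],x[0],0])
for lean in(0,.1,-.1):
  for a,b,c in((32,6,120),(-32,6,120),(-32,-6,120),(-32,6,0),(-32,-6,0)):
    q=np.array([534.5,4.8,14])+a*x+b*n+np.array([0,0,c])+n*lean*c
    print(lean,a,b,c,((proj('side',q)-[250,160]+.5)*6).round(0))
T=tool(-9,-45); 
for N in(12,18,20): plan(g2t([534.5,5,74],T)-130*T.as_matrix()[:,2],T,N)
plan(g2t([534.5,95,280],T),T,12)
E
```

```text
time_s: 12.03
position: [514.8, -78.7, 299.8]
eef_rot: [0.001, 0.997, -0.079, 0.0]
contact_force: [0.7, 0.4, 0.1]
gripper_width: 1.001
t 12.03 tcp [514.8 -78.7 299.8] grasp [514.8 -78.7 318.8] x [ 0.987 -0.158  0.001] z [ 0.001 -0.003 -1.   ] q [-0.28  0.15  1.44 -0.    1.55 -0.12] F [0.7 0.4 0.1] w 94.1
tile top [533.8   6.1 134. ] [-96.1 171.9  84.1  -8.4] [12.  63.3 12.3 63.4]
0 32 6 120 [[277. 203.]]
0 -32 6 120 [[381. 275.]]
0 -32 -6 120 [[410. 266.]]
0 -32 6 0 [[374. 575.]]
0 -32 -6 0 [[402. 565.]]
0.1 32 6 120 [[248. 211.]]
0.1 -32 6 120 [[351. 284.]]
0.1 -32 -6 120 [[381. 275.]]
0.1 -32 6 0 [[374. 575.]]
0.1 -32 -6 0 [[402. 565.]]
-0.1 32 6 120 [[305. 194.]]
-0.1 -32 6 120 [[410. 266.]]
-0.1 -32 -6 120 [[439. 257.]]
-0.1 -32 6 0 [[374. 575.]]
-0.1 -32 -6 0 [[402. 565.]]
N 12 rot [-0.748 -0.    -0.002] pos [ 0.017 -0.586  0.227] mm/row 18.9 deg/row 3.7
mid [[527.0, -13.0, 266.0], [536.0, 30.0, 229.0], [543.0, 64.0, 185.0]]
N 18 rot [-0.498 -0.    -0.001] pos [ 0.011 -0.393  0.147] mm/row 12.6 deg/row 2.5
mid [[525.0, -23.0, 273.0], [535.0, 25.0, 234.0], [541.0, 57.0, 196.0]]
N 20 rot [-0.449 -0.    -0.001] pos [ 0.01  -0.354  0.132] mm/row 11.3 deg/row 2.2
mid [[526.0, -19.0, 270.0], [535.0, 24.0, 235.0], [542.0, 60.0, 192.0]]
N 12 rot [-0.748 -0.    -0.002] pos [-0.022 -0.463 -0.074] mm/row 14.1 deg/row 3.7
mid [[521.0, -23.0, 303.0], [526.0, 18.0, 296.0], [530.0, 58.0, 281.0]]
```

```bash
python3 -m pendant '[{"delta_rot":[-0.748,0,-0.002],"delta_pos":[0.017,-0.586,0.227],"fingers":1},{"delta_rot":[-0.748,0,-0.002],"delta_pos":[0.017,-0.586,0.227],"fingers":1},{"delta_rot":[-0.748,0,-0.002],"delta_pos":[0.017,-0.586,0.227],"fingers":1},{"delta_rot":[-0.748,0,-0.002],"delta_pos":[0.017,-0.586,0.227],"fingers":1},{"delta_rot":[-0.748,0,-0.002],"delta_pos":[0.017,-0.586,0.227],"fingers":1},{"delta_rot":[-0.748,0,-0.002],"delta_pos":[0.017,-0.586,0.227],"fingers":1},{"delta_rot":[-0.748,0,-0.002],"delta_pos":[0.017,-0.586,0.227],"fingers":1},{"delta_rot":[-0.748,0,-0.002],"delta_pos":[0.017,-0.586,0.227],"fingers":1},{"delta_rot":[-0.748,0,-0.002],"delta_pos":[0.017,-0.586,0.227],"fingers":1},{"delta_rot":[-0.748,0,-0.002],"delta_pos":[0.017,-0.586,0.227],"fingers":1},{"delta_rot":[-0.748,0,-0.002],"delta_pos":[0.017,-0.586,0.227],"fingers":1},{"delta_rot":[-0.748,0,-0.002],"delta_pos":[0.017,-0.586,0.227],"fingers":1}]'
python3 - <<'E'
from h import *
show()
T=tool(-8.8,-45); plan(g2t([535,4.8,75],T),T,12)
E
```

```text
time_s: 13.03
position: [547.0, 83.7, 151.5]
eef_rot: [0.382, 0.921, -0.072, -0.03]
contact_force: [0.5, -0.4, 0.1]
gripper_width: 1.0
t 13.03 tcp [547.   83.7 151.5] grasp [549.1  97.  164.9] x [ 0.988 -0.155  0.   ] z [-0.109 -0.699 -0.707] q [ 0.44  0.56  1.47 -0.63  1.61  0.74] F [ 0.5 -0.4  0.1] w 94.0
N 12 rot [ 0.     0.001 -0.001] pos [0.001 0.006 0.36 ] mm/row 10.8 deg/row 0.0
mid [[542.0, 53.0, 122.0], [539.0, 30.0, 99.0], [535.0, 7.0, 77.0]]
```

```bash
python3 -m pendant '[{"delta_rot":[0,0,0],"delta_pos":[0.001,0.006,0.36],"fingers":1},{"delta_rot":[0,0,0],"delta_pos":[0.001,0.006,0.36],"fingers":1},{"delta_rot":[0,0,0],"delta_pos":[0.001,0.006,0.36],"fingers":1},{"delta_rot":[0,0,0],"delta_pos":[0.001,0.006,0.36],"fingers":1},{"delta_rot":[0,0,0],"delta_pos":[0.001,0.006,0.36],"fingers":1},{"delta_rot":[0,0,0],"delta_pos":[0.001,0.006,0.36],"fingers":1},{"delta_rot":[0,0,0],"delta_pos":[0.001,0.006,0.36],"fingers":1},{"delta_rot":[0,0,0],"delta_pos":[0.001,0.006,0.36],"fingers":1},{"delta_rot":[0,0,0],"delta_pos":[0.001,0.006,0.36],"fingers":1},{"delta_rot":[0,0,0],"delta_pos":[0.001,0.006,0.36],"fingers":1},{"delta_rot":[0,0,0],"delta_pos":[0.001,0.006,0.36],"fingers":1},{"delta_rot":[0,0,0],"delta_pos":[0.001,0.006,0.36],"fingers":1}]'
python3 - <<'E'
from h import *
show()
crop('top',220,160,380,280,'pics/t9.png',5)
E
```

```text
time_s: 14.03
position: [533.1, -10.2, 61.2]
eef_rot: [0.38, 0.921, -0.072, -0.03]
contact_force: [0.3, -0.7, 0.7]
gripper_width: 1.0
t 14.03 tcp [533.1 -10.2  61.2] grasp [535.1   3.1  74.7] x [ 0.988 -0.156  0.   ] z [-0.11  -0.697 -0.709] q [ 0.32  0.59  1.7  -0.7   1.35  0.81] F [ 0.3 -0.7  0.7] w 94.0
```

View pics/t9.png

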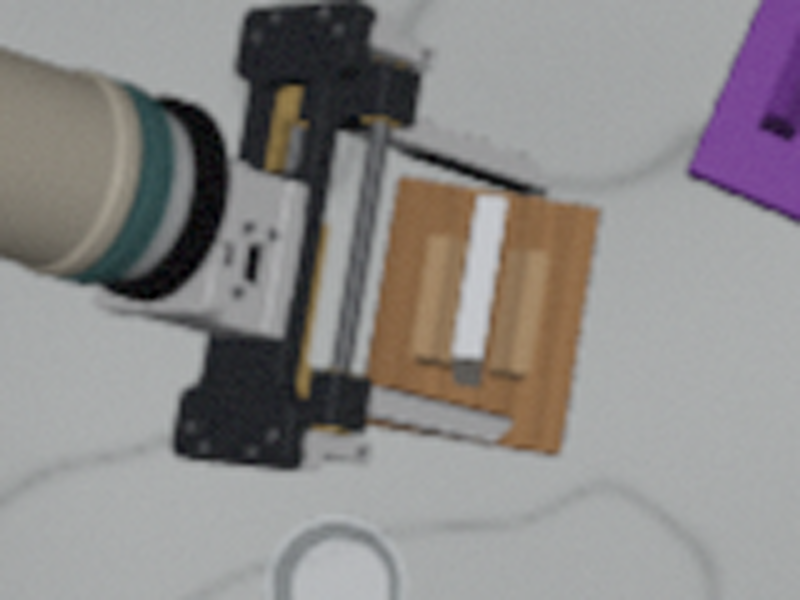

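```bash
python3 -m pendant '[{"delta_rot":[0,0,0],"delta_pos":[0,-0.035,-0.035],"fingers":1},{"delta_rot":[0,0,0],"delta_pos":[0,0,0],"fingers":0.6},{"delta_rot":[0,0,0],"delta_pos":[0,0,0],"fingers":0.5},{"delta_rot":[0,0,0],"delta_pos":[0,0,0],"fingers":0.4},{"delta_rot":[0,0,0],"delta_pos":[0,0,0],"fingers":0.3},{"delta_rot":[0,0,0],"delta_pos":[0,0,0],"fingers":-1},{"delta_rot":[0,0,0],"delta_pos":[0,0,0],"fingers":-1},{"delta_rot":[0,0,0],"delta_pos":[0,0,0],"fingers":-1},{"delta_rot":[0,0,0],"delta_pos":[0,0,0],"fingers":-1},{"delta_rot":[0,0,0],"delta_pos":[0,0,0],"fingers":-1}]'
python3 - <<'E'
from h import *
show()
p,Q,o=state(); print(Q.inv().apply([0,0,1]).round(3))
E
```

```text
time_s: 14.92
position: [533.6, -7.8, 62.3]
eef_rot: [0.38, 0.922, -0.072, -0.029]
contact_force: [-0.0, 1.9, 1.8]
gripper_width: 0.68
t 14.92 tcp [533.6  -7.8  62.3] grasp [535.6   5.5  75.7] x [ 0.988 -0.156  0.001] z [-0.109 -0.697 -0.709] q [ 0.32  0.59  1.69 -0.7   1.35  0.81] F [-0.   1.9  1.8] w 63.9
[ 0.001  0.705 -0.709]
```

Gripped. Lift ~110 mm straight up.

```bash
python3 -m pendant '[{"delta_rot":[0,0,0],"delta_pos":[0,0.1,-0.1],"fingers":-1},{"delta_rot":[0,0,0],"delta_pos":[0,0.18,-0.18],"fingers":-1},{"delta_rot":[0,0,0],"delta_pos":[0,0.25,-0.25],"fingers":-1},{"delta_rot":[0,0,0],"delta_pos":[0,0.25,-0.25],"fingers":-1},{"delta_rot":[0,0,0],"delta_pos":[0,0.25,-0.25],"fingers":-1},{"delta_rot":[0,0,0],"delta_pos":[0,0.25,-0.25],"fingers":-1},{"delta_rot":[0,0,0],"delta_pos":[0,0.25,-0.25],"fingers":-1},{"delta_rot":[0,0,0],"delta_pos":[0,0.25,-0.25],"fingers":-1},{"delta_rot":[0,0,0],"delta_pos":[0,0.25,-0.25],"fingers":-1},{"delta_rot":[0,0,0],"delta_pos":[0,0.25,-0.25],"fingers":-1},{"delta_rot":[0,0,0],"delta_pos":[0,0.25,-0.25],"fingers":-1},{"delta_rot":[0,0,0],"delta_pos":[0,0.2,-0.2],"fingers":-1}]'
python3 - <<'E'
from h import *
show()
T=tool(0,0); plan(g2t([520,170,235],T),T,12)
crop('side',210,120,370,240,'pics/s10.png',5)
crop('top',220,160,380,280,'pics/t10.png',5)
E
```

```text
time_s: 15.92
position: [533.4, -8.2, 179.2]
eef_rot: [0.38, 0.922, -0.072, -0.029]
contact_force: [-0.8, -0.3, -1.0]
gripper_width: 0.676
t 15.92 tcp [533.4  -8.2 179.2] grasp [535.5   5.  192.7] x [ 0.988 -0.156  0.001] z [-0.109 -0.697 -0.709] q [ 0.32  0.46  1.58 -0.68  1.54  0.66] F [-0.8 -0.3 -1. ] w 63.6
N 12 rot [ 0.746  0.057 -0.142] pos [-0.081 -0.416 -0.302] mm/row 15.6 deg/row 3.8
mid [[532.0, 54.0, 176.0], [529.0, 100.0, 184.0], [524.0, 143.0, 200.0]]
```

View pics/s10.png

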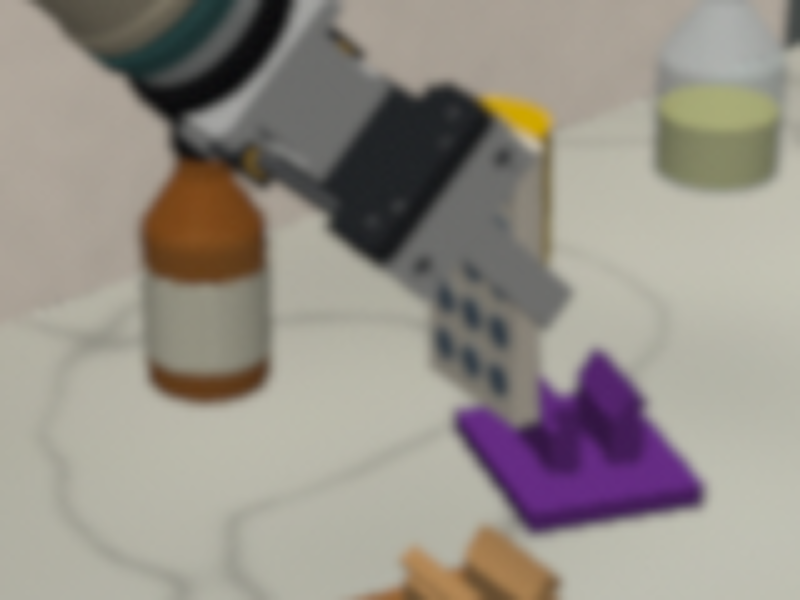

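View pics/t10.png

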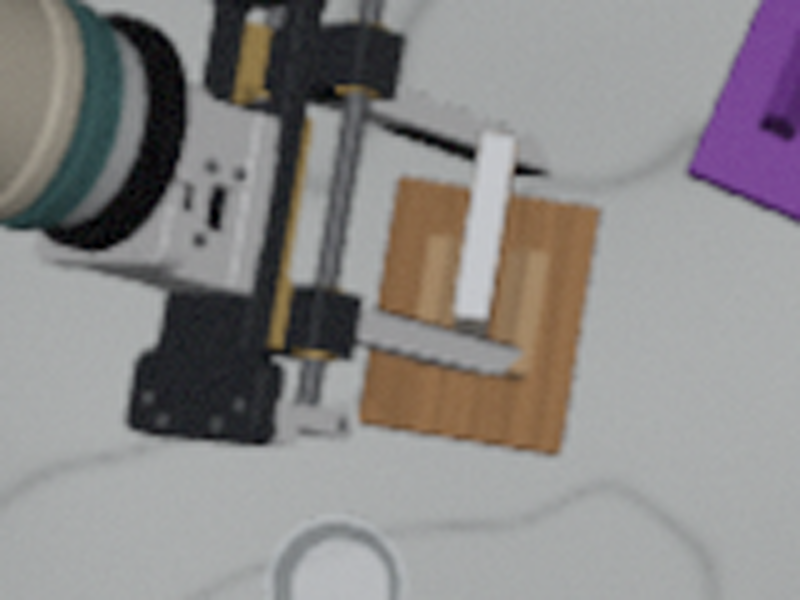

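```bash
python3 -m pendant '[{"delta_rot":[0.746,0.057,-0.142],"delta_pos":[-0.081,-0.416,-0.302],"fingers":-1},{"delta_rot":[0.746,0.057,-0.142],"delta_pos":[-0.081,-0.416,-0.302],"fingers":-1},{"delta_rot":[0.746,0.057,-0.142],"delta_pos":[-0.081,-0.416,-0.302],"fingers":-1},{"delta_rot":[0.746,0.057,-0.142],"delta_pos":[-0.081,-0.416,-0.302],"fingers":-1},{"delta_rot":[0.746,0.057,-0.142],"delta_pos":[-0.081,-0.416,-0.302],"fingers":-1},{"delta_rot":[0.746,0.057,-0.142],"delta_pos":[-0.081,-0.416,-0.302],"fingers":-1},{"delta_rot":[0.746,0.057,-0.142],"delta_pos":[-0.081,-0.416,-0.302],"fingers":-1},{"delta_rot":[0.746,0.057,-0.142],"delta_pos":[-0.081,-0.416,-0.302],"fingers":-1},{"delta_rot":[0.746,0.057,-0.142],"delta_pos":[-0.081,-0.416,-0.302],"fingers":-1},{"delta_rot":[0.746,0.057,-0.142],"delta_pos":[-0.081,-0.416,-0.302],"fingers":-1},{"delta_rot":[0.746,0.057,-0.142],"delta_pos":[-0.081,-0.416,-0.302],"fingers":-1},{"delta_rot":[0.746,0.057,-0.142],"delta_pos":[-0.081,-0.416,-0.302],"fingers":-1}]'
python3 - <<'E'
from h import *
show()
T=tool(8.5,45); plan(g2t([507,321,140],T),T,12);plan(g2t([507,321,140],T),T,14)
E
```

```text
time_s: 17.02
position: [519.3, 170.4, 214.4]
eef_rot: [-0.001, 1.0, 0.0, -0.001]
contact_force: [0.3, -0.2, -1.0]
gripper_width: 0.681
t 17.02 tcp [519.3 170.4 214.4] grasp [519.4 170.4 233.4] x [ 1.     0.001 -0.003] z [-0.003  0.002 -1.   ] q [0.19 0.23 1.55 0.   1.37 0.19] F [ 0.3 -0.2 -1. ] w 64.0
N 12 rot [ 0.747 -0.053 -0.134] pos [-0.003 -0.35   0.4  ] mm/row 16.0 deg/row 3.8
mid [[518.0, 217.0, 171.0], [514.0, 258.0, 147.0], [509.0, 303.0, 132.0]]
N 14 rot [ 0.64  -0.045 -0.115] pos [-0.002 -0.299  0.344] mm/row 13.7 deg/row 3.3
mid [[518.0, 210.0, 176.0], [515.0, 256.0, 148.0], [510.0, 294.0, 134.0]]
```

```bash
python3 -m pendant '[{"delta_rot":[0.747,-0.053,-0.134],"delta_pos":[-0.003,-0.35,0.4],"fingers":-1},{"delta_rot":[0.747,-0.053,-0.134],"delta_pos":[-0.003,-0.35,0.4],"fingers":-1},{"delta_rot":[0.747,-0.053,-0.134],"delta_pos":[-0.003,-0.35,0.4],"fingers":-1},{"delta_rot":[0.747,-0.053,-0.134],"delta_pos":[-0.003,-0.35,0.4],"fingers":-1},{"delta_rot":[0.747,-0.053,-0.134],"delta_pos":[-0.003,-0.35,0.4],"fingers":-1},{"delta_rot":[0.747,-0.053,-0.134],"delta_pos":[-0.003,-0.35,0.4],"fingers":-1},{"delta_rot":[0.747,-0.053,-0.134],"delta_pos":[-0.003,-0.35,0.4],"fingers":-1},{"delta_rot":[0.747,-0.053,-0.134],"delta_pos":[-0.003,-0.35,0.4],"fingers":-1},{"delta_rot":[0.747,-0.053,-0.134],"delta_pos":[-0.003,-0.35,0.4],"fingers":-1},{"delta_rot":[0.747,-0.053,-0.134],"delta_pos":[-0.003,-0.35,0.4],"fingers":-1},{"delta_rot":[0.747,-0.053,-0.134],"delta_pos":[-0.003,-0.35,0.4],"fingers":-1},{"delta_rot":[0.747,-0.053,-0.134],"delta_pos":[-0.003,-0.35,0.4],"fingers":-1}]'
python3 - <<'E'
from h import *
show()
T=tool(8.5,45); plan(g2t([507,321,140],T),T,12)
crop('side',110,220,270,340,'pics/s11.png',5)
crop('top',100,180,260,300,'pics/t11.png',5)
E
```

```text
time_s: 18.02
position: [505.7, 333.5, 125.4]
eef_rot: [-0.381, 0.921, 0.068, -0.028]
contact_force: [-1.1, -0.1, -1.6]
gripper_width: 0.677
t 18.02 tcp [505.7 333.5 125.4] grasp [507.7 320.3 138.8] x [0.989 0.147 0.   ] z [-0.104  0.699 -0.707] q [-0.02  0.42  1.83  0.84  1.21 -0.61] F [-1.1 -0.1 -1.6] w 63.6
N 12 rot [ 0.001 -0.001 -0.   ] pos [-0.002 -0.004 -0.001] mm/row 0.1 deg/row 0.0
mid [[506.0, 334.0, 126.0], [505.0, 334.0, 126.0], [505.0, 334.0, 126.0]]
```

View pics/s11.png

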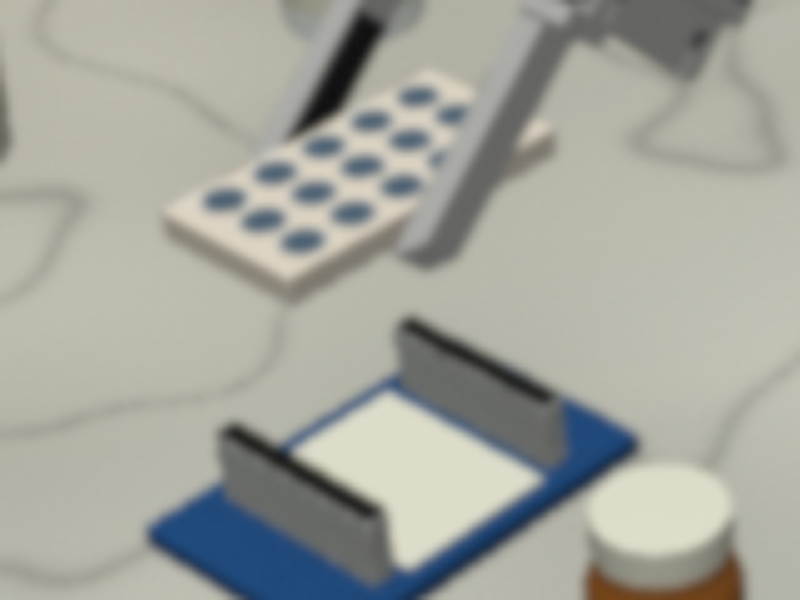

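View pics/t11.png

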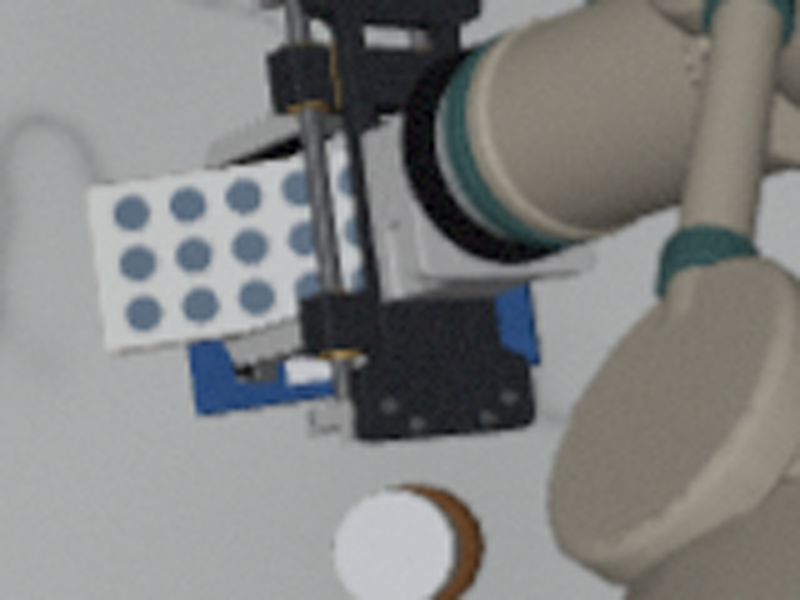

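Run:
```python
from h import *
P,Q,o=state(); m=Q.as_matrix(); g=P-19*m[:,2]
x=m[:,0]; y=np.array([-x[1],x[0],0])
for a,b in((32,60),(-32,60),(-32,-60),(32,-60)):
    q=g+a*x+b*y+[0,0,6]; print(a,b,'side',((proj('side',q)-[110,220]+.5)*5).round(0),'top',((proj('top',q)-[100,180]+.5)*5).round(0))
p=lambda q:(np.array(q,float)+.5)/5-.5+np.array((100,180))
W=ray('top',p([(90,188),(107,351)]),145);print(W.round(1),W.mean(0).round(1))
# wells: rows of 1st and third columns
w=ray('top',p([(131,213),(138,263),(144,313),(245,196),(250,247),(257,297)]),145); L=w[:3].mean(0);M=w[3:].mean(0);print('yaw',np.degrees(np.arctan2(*(L-M)[[1,0]])),'pitch',np.linalg.norm(L-M)/2,'col3 (centre)',M.round(1))
ps=lambda q:(np.array(q,float)+.5)/5-.5+np.array((110,220))
s=ray('side',ps([(224,200),(264,220),(303,241),(324,147),(362,165),(402,186)]),145);L=s[:3].mean(0);M2=s[3:].mean(0);print('side yaw',np.degrees(np.arctan2(*(L-M2)[[1,0]])),'pitch',np.linalg.norm(L-M2)/2,M2.round(1)); print('grasp',g.round(1))
# reader in this side image
b=ray('side',ps([(150,533),(637,440)]),10);print('reader side',b.mean(0).round(1))
```

```text
32 60 side [[167. 221.]] top [[ 92. 184.]]
-32 60 side [[294. 290.]] top [[112. 349.]]
-32 -60 side [[562. 139.]] top [[426. 304.]]
32 -60 side [[436.  80.]] top [[405. 139.]]
[[527.2 383.5 145. ]
 [465.  375.3 145. ]] [496.1 379.4 145. ]
yaw 98.50125698870644 pitch 21.533502750171046 col3 (centre) [505.  322.1 145. ]
side yaw 99.1047358129947 pitch 21.715275998185884 [511.6 318.7 145. ]
grasp [506.4 319.8 136.8]
reader side [506.9 321.   10. ]
```

Run:
```python
from h import *
show()
T=tool(8.6,45); plan(g2t([506.6,320.3,56],T),T,12)
```

```text
t 18.12 tcp [504.4 333.  123.3] grasp [506.4 319.8 136.8] x [ 0.989  0.147 -0.006] z [-0.108  0.697 -0.709] q [-0.02  0.42  1.83  0.84  1.21 -0.6 ] F [-0.7 -0.2 -2.8] w 64.1
N 12 rot [ 0.002  0.002 -0.006] pos [0.002 0.157 0.16 ] mm/row 6.7 deg/row 0.0
mid [[504.0, 333.0, 96.0], [504.0, 333.0, 76.0], [505.0, 333.0, 56.0]]
```

```bash
python3 -m pendant '[{"delta_rot":[0,0,-0.003],"delta_pos":[0.002,0.157,0.159],"fingers":-1},{"delta_rot":[0,0,-0.003],"delta_pos":[0.002,0.157,0.159],"fingers":-1},{"delta_rot":[0,0,-0.003],"delta_pos":[0.002,0.157,0.159],"fingers":-1},{"delta_rot":[0,0,-0.003],"delta_pos":[0.002,0.157,0.159],"fingers":-1},{"delta_rot":[0,0,-0.003],"delta_pos":[0.002,0.157,0.159],"fingers":-1},{"delta_rot":[0,0,-0.003],"delta_pos":[0.002,0.157,0.159],"fingers":-1},{"delta_rot":[0,0,-0.003],"delta_pos":[0.002,0.157,0.159],"fingers":-1},{"delta_rot":[0,0,-0.003],"delta_pos":[0.002,0.157,0.159],"fingers":-1},{"delta_rot":[0,0,-0.003],"delta_pos":[0.002,0.157,0.159],"fingers":-1},{"delta_rot":[0,0,-0.003],"delta_pos":[0.002,0.157,0.159],"fingers":-1},{"delta_rot":[0,0,-0.003],"delta_pos":[0.002,0.157,0.159],"fingers":-1},{"delta_rot":[0,0,0],"delta_pos":[0,0,0],"fingers":-1}]'
python3 - <<'E'
from h import *
show()
crop('side',130,260,258,356,'pics/s12.png',6.25)
crop('top',100,180,228,276,'pics/t12.png',6.25)
E
```

```text
time_s: 19.12
position: [506.4, 333.9, 51.1]
eef_rot: [-0.381, 0.922, 0.069, -0.028]
contact_force: [0.5, 0.0, -1.7]
gripper_width: 0.679
t 19.12 tcp [506.4 333.9  51.1] grasp [508.4 320.6  64.6] x [0.989 0.148 0.001] z [-0.104  0.698 -0.709] q [-0.01  0.52  1.9   0.9   1.1  -0.75] F [ 0.5  0.  -1.7] w 63.8
```

View pics/s12.png

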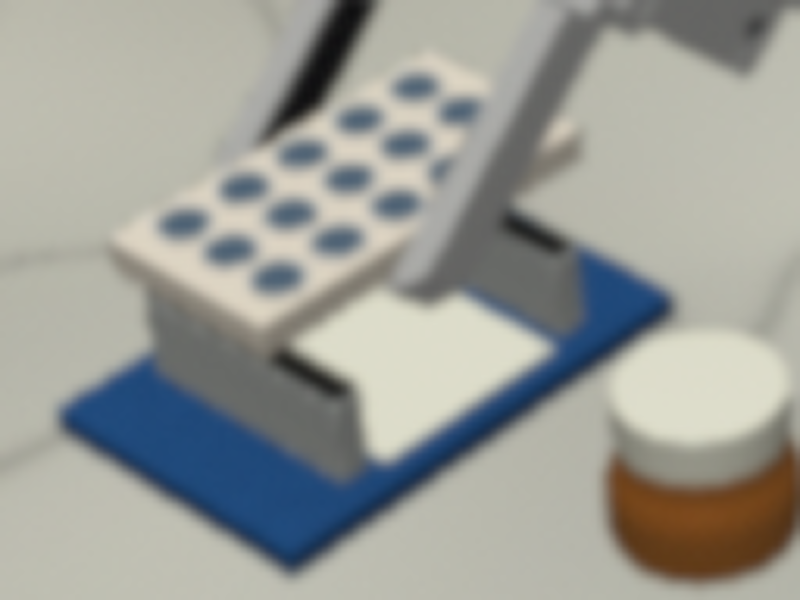

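View pics/t12.png

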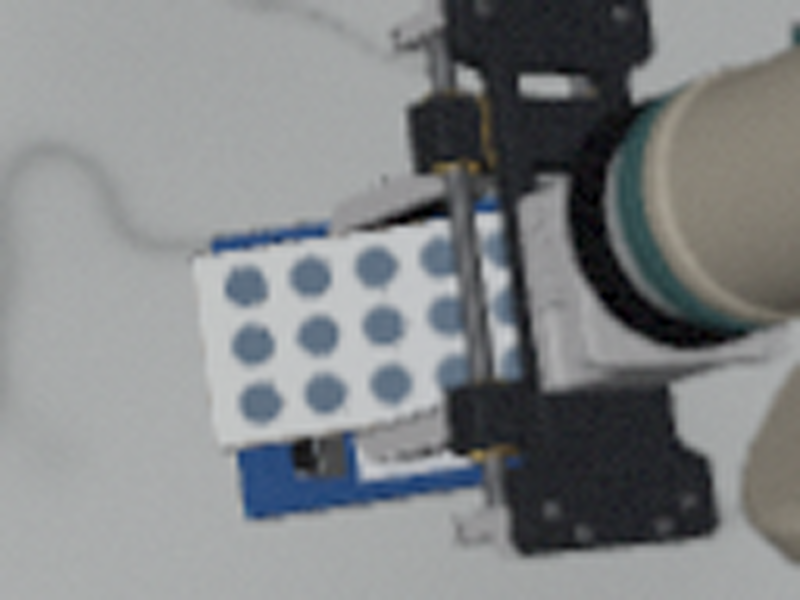

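Run:
```python
from h import *
for z in(71,73):
    p=lambda q,o:(np.array(q,float)+.5)/6.25-.5+np.array(o)
    w=ray('top',p([(245,286),(253,344),(262,402),(376,267),(383,325),(391,383)],(100,180)),z);L=w[:3].mean(0);M=w[3:].mean(0)
    print('top yaw',np.degrees(np.arctan2(*(L-M)[[1,0]])).round(1),M.round(1))
    w=ray('side',p([(183,223),(230,250),(277,277),(302,153),(348,178),(397,205)],(130,260)),z);L=w[:3].mean(0);M=w[3:].mean(0)
    print('side yaw',np.degrees(np.arctan2(*(L-M)[[1,0]])).round(1),M.round(1))
b=ray('side',p([(60,412),(672,303)],(130,260)),10);print('reader side',b.mean(0).round(1))
# rails end tops in side: near-left rail end top corner
show()
```

```text
top yaw 98.6 [507.6 323.3  71. ]
side yaw 98.7 [511.8 320.1  71. ]
top yaw 98.6 [507.4 322.7  73. ]
side yaw 98.7 [509.3 321.5  73. ]
reader side [507.4 321.2  10. ]
t 19.22 tcp [507.  334.1  52.4] grasp [508.9 320.9  65.8] x [0.989 0.148 0.002] z [-0.103  0.698 -0.708] q [-0.01  0.52  1.9   0.9   1.1  -0.75] F [ 0.3 -1.  -1.8] w 63.4
```

Run:
```python
from h import *
T=tool(8.5,45); plan(g2t([506.9,319.7,49],T),T,8)
```

```text
N 8 rot [ 0.002 -0.002  0.003] pos [-0.009  0.052  0.047] mm/row 2.1 deg/row 0.0
mid [[506.0, 334.0, 46.0], [506.0, 333.0, 42.0], [505.0, 333.0, 38.0]]
```

```bash
python3 -m pendant '[{"delta_rot":[0,0,0],"delta_pos":[-0.009,0.052,0.047],"fingers":-1},{"delta_rot":[0,0,0],"delta_pos":[-0.009,0.052,0.047],"fingers":-1},{"delta_rot":[0,0,0],"delta_pos":[-0.009,0.052,0.047],"fingers":-1},{"delta_rot":[0,0,0],"delta_pos":[-0.009,0.052,0.047],"fingers":-1},{"delta_rot":[0,0,0],"delta_pos":[-0.009,0.052,0.047],"fingers":-1},{"delta_rot":[0,0,0],"delta_pos":[-0.009,0.052,0.047],"fingers":-1},{"delta_rot":[0,0,0],"delta_pos":[-0.009,0.052,0.047],"fingers":-1},{"delta_rot":[0,0,0],"delta_pos":[-0.009,0.04,0.04],"fingers":-1},{"delta_rot":[0,0,0],"delta_pos":[0,0,0],"fingers":-1}]'
python3 - <<'E'
from h import *
show()
crop('side',130,260,258,356,'pics/s13.png',6.25)
crop('top',100,180,228,276,'pics/t13.png',6.25)
show()
E
```

```text
time_s: 19.97
position: [504.8, 333.0, 35.9]
eef_rot: [-0.381, 0.922, 0.069, -0.027]
contact_force: [-0.2, 0.4, -2.1]
gripper_width: 0.676
t 19.97 tcp [504.8 333.   35.9] grasp [506.8 319.7  49.3] x [0.989 0.148 0.002] z [-0.103  0.698 -0.708] q [-0.02  0.54  1.92  0.91  1.07 -0.78] F [-0.2  0.4 -2.1] w 63.5
t 20.07 tcp [505.1 333.   36.2] grasp [507.  319.8  49.6] x [0.989 0.148 0.003] z [-0.103  0.698 -0.708] q [-0.02  0.54  1.92  0.91  1.07 -0.78] F [ 0.6 -0.1 -0.8] w 64.0
```

View pics/s13.png

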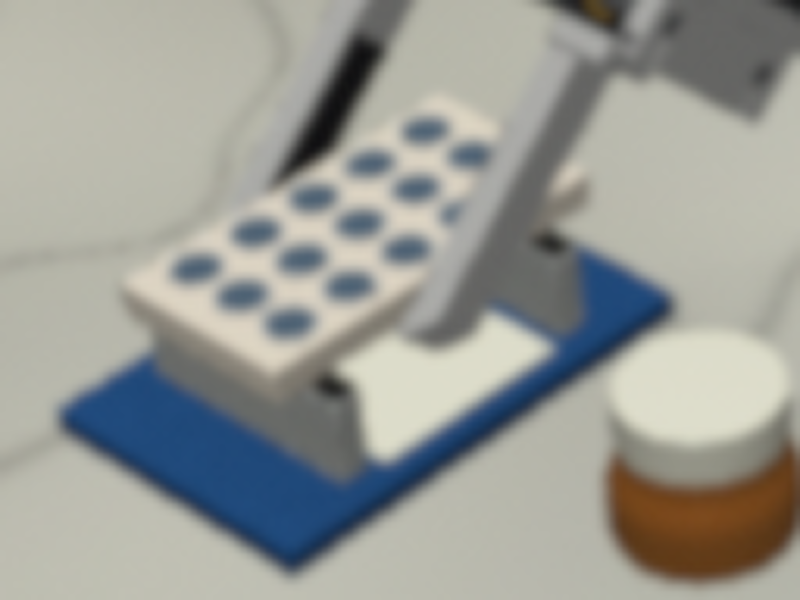

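View pics/t13.png

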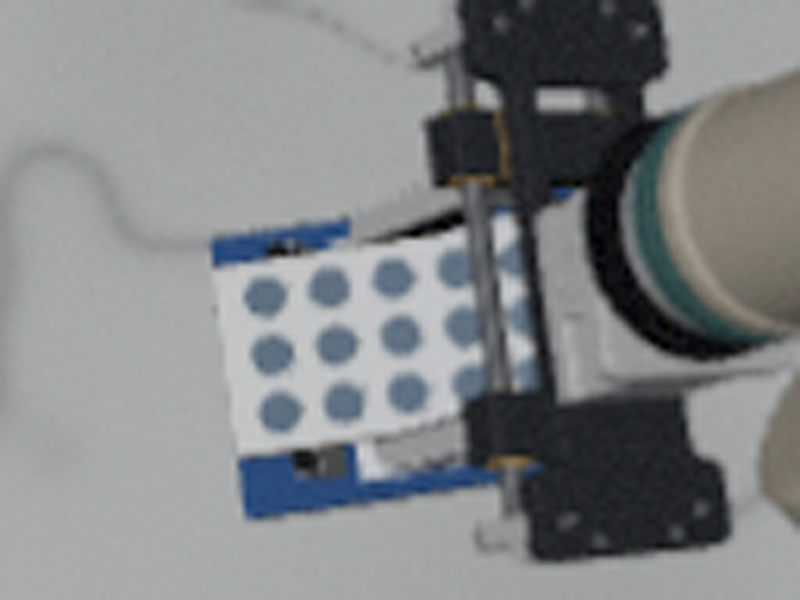

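Run:
```python
from h import *
p=lambda q,o:(np.array(q,float)+.5)/6.25-.5+np.array(o)
for z in(55,57):
    w=ray('top',p([(266,297),(273,354),(280,411),(394,278),(401,335),(408,392)],(100,180)),z);L=w[:3].mean(0);M=w[3:].mean(0)
    print('top yaw',np.degrees(np.arctan2(*(L-M)[[1,0]])).round(1),M.round(1))
    w=ray('side',p([(195,269),(242,296),(290,323),(315,197),(361,222),(408,250)],(130,260)),z);L=w[:3].mean(0);M=w[3:].mean(0)
    print('side yaw',np.degrees(np.arctan2(*(L-M)[[1,0]])).round(1),M.round(1))
```

```text
top yaw 98.7 [505.9 322.2  55. ]
side yaw 98.8 [510.8 318.3  55. ]
top yaw 98.7 [505.7 321.6  57. ]
side yaw 98.8 [508.4 319.7  57. ]
```

```bash
python3 -m pendant '[{"delta_rot":[0,0,0],"delta_pos":[0,0.02,0.02],"fingers":-1},{"delta_rot":[0,0,0],"delta_pos":[0,0.02,0.02],"fingers":-1},{"delta_rot":[0,0,0],"delta_pos":[0,0.01,0.01],"fingers":-1},{"delta_rot":[0,0,0],"delta_pos":[0,0.01,0.01],"fingers":-1},{"delta_rot":[0,0,0],"delta_pos":[0,0,0],"fingers":-1}]' ; python3 -c "
from h import *
show()"
```

```text
time_s: 20.48
position: [505.1, 333.0, 33.6]
eef_rot: [-0.381, 0.922, 0.069, -0.027]
contact_force: [-0.8, -0.2, -1.4]
gripper_width: 0.679
t 20.48 tcp [505.1 333.   33.6] grasp [507.  319.7  47.1] x [0.989 0.148 0.003] z [-0.103  0.698 -0.708] q [-0.02  0.54  1.92  0.92  1.07 -0.79] F [-0.8 -0.2 -1.4] w 63.8
```

```bash
python3 -m pendant '[{"delta_rot":[0,0,0],"delta_pos":[0,0.01,0.01],"fingers":-1},{"delta_rot":[0,0,0],"delta_pos":[0,0.01,0.01],"fingers":-1},{"delta_rot":[0,0,0],"delta_pos":[0,0.01,0.01],"fingers":-1},{"delta_rot":[0,0,0],"delta_pos":[0,0,0],"fingers":-1}]' ; python3 -c "
from h import *
show()"
```

```text
time_s: 20.82
position: [505.2, 333.2, 32.9]
eef_rot: [-0.381, 0.921, 0.069, -0.027]
contact_force: [-0.4, -1.0, 1.2]
gripper_width: 0.681
t 20.82 tcp [505.2 333.2  32.9] grasp [507.1 319.9  46.4] x [0.989 0.148 0.003] z [-0.102  0.699 -0.708] q [-0.02  0.55  1.92  0.92  1.07 -0.79] F [-0.4 -1.   1.2] w 64.0
```

```bash
python3 -m pendant '[{"delta_rot":[0,0,0],"delta_pos":[0,0.01,0.01],"fingers":-1},{"delta_rot":[0,0,0],"delta_pos":[0,0.005,0.005],"fingers":-1},{"delta_rot":[0,0,0],"delta_pos":[0,0,0],"fingers":-1}]'
python3 - <<'E'
from h import *
show()
crop('side',130,260,258,356,'pics/s14.png',6.25)
E
```

```text
time_s: 21.07
position: [505.2, 333.2, 32.9]
eef_rot: [-0.382, 0.921, 0.069, -0.027]
contact_force: [-0.8, -4.2, 5.3]
gripper_width: 0.677
t 21.07 tcp [505.2 333.2  32.9] grasp [507.1 319.9  46.3] x [0.989 0.148 0.003] z [-0.102  0.699 -0.707] q [-0.02  0.55  1.92  0.92  1.07 -0.79] F [-0.8 -4.2  5.3] w 63.6
```

View pics/s14.png

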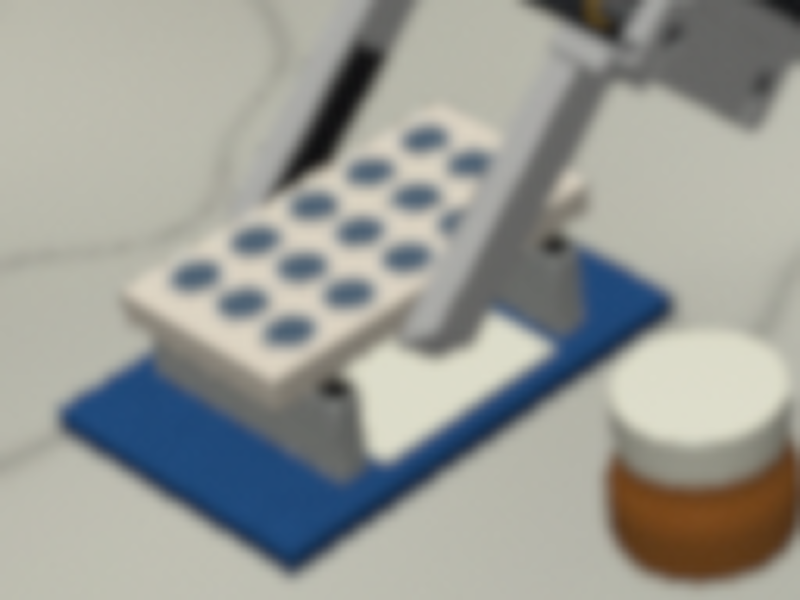

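```bash
python3 -m pendant '[{"delta_rot":[0,0,0],"delta_pos":[0,0,0],"fingers":0.4},{"delta_rot":[0,0,0],"delta_pos":[0,0,0],"fingers":0.5},{"delta_rot":[0,0,0],"delta_pos":[0,0,0],"fingers":0.6},{"delta_rot":[0,0,0],"delta_pos":[0,0,0],"fingers":0.75},{"delta_rot":[0,0,0],"delta_pos":[0,0,0],"fingers":0.75},{"delta_rot":[0,0,0],"delta_pos":[0,0,0],"fingers":0.75}]'
python3 - <<'E'
from h import *
show()
crop('side',130,260,258,356,'pics/s15.png',6.25)
E
```

```text
time_s: 21.62
position: [505.1, 333.1, 31.7]
eef_rot: [-0.381, 0.922, 0.069, -0.027]
contact_force: [0.1, 0.1, -0.1]
gripper_width: 0.877
t 21.62 tcp [505.1 333.1  31.7] grasp [507.  319.8  45.1] x [0.989 0.148 0.003] z [-0.103  0.698 -0.708] q [-0.02  0.55  1.92  0.92  1.07 -0.79] F [ 0.1  0.1 -0.1] w 82.4
```

View pics/s15.png

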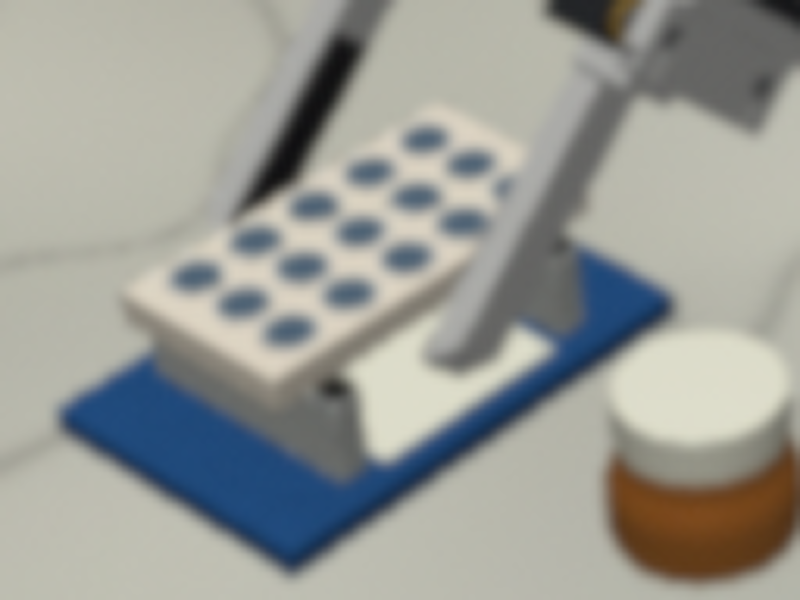

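```bash
python3 -m pendant '[{"delta_rot":[0,0,0],"delta_pos":[0,0,-0.15],"fingers":0.75},{"delta_rot":[0,0,0],"delta_pos":[0,0,-0.3],"fingers":0.75},{"delta_rot":[0,0,0],"delta_pos":[0,0,-0.4],"fingers":0.75},{"delta_rot":[0,0,0],"delta_pos":[0,0,-0.4],"fingers":0.75},{"delta_rot":[0,0,0],"delta_pos":[0,0,-0.4],"fingers":0.75},{"delta_rot":[0,0,0],"delta_pos":[0,0,-0.4],"fingers":0.75},{"delta_rot":[0,0,0],"delta_pos":[0,0,-0.5],"fingers":0.75},{"delta_rot":[0,0,0],"delta_pos":[0,0,-0.5],"fingers":0.75},{"delta_rot":[0,0,0],"delta_pos":[0,0,-0.5],"fingers":0.75},{"delta_rot":[0,0,0],"delta_pos":[0,0,-0.5],"fingers":0.75},{"delta_rot":[0,0,0],"delta_pos":[0,0,-0.5],"fingers":0.75},{"delta_rot":[0,0,0],"delta_pos":[0,0,-0.5],"fingers":0.75}]'
python3 - <<'E'
from h import *
show()
crop('side',130,260,258,356,'pics/s16.png',6.25)
crop('top',110,190,238,286,'pics/t16.png',6.25)
E
```

```text
time_s: 22.67
position: [520.8, 225.8, 140.4]
eef_rot: [-0.381, 0.922, 0.069, -0.027]
contact_force: [-0.5, 0.2, -0.7]
gripper_width: 0.872
t 22.67 tcp [520.8 225.8 140.4] grasp [522.7 212.5 153.9] x [0.989 0.148 0.004] z [-0.102  0.698 -0.709] q [-0.21  0.41  1.79  0.75  1.35 -0.68] F [-0.5  0.2 -0.7] w 82.0
```

View pics/t16.png

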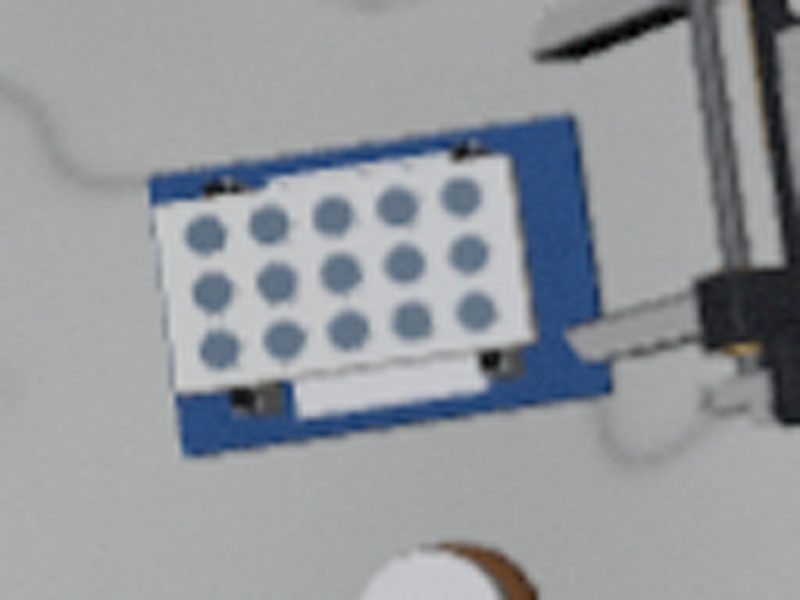

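View pics/s16.png

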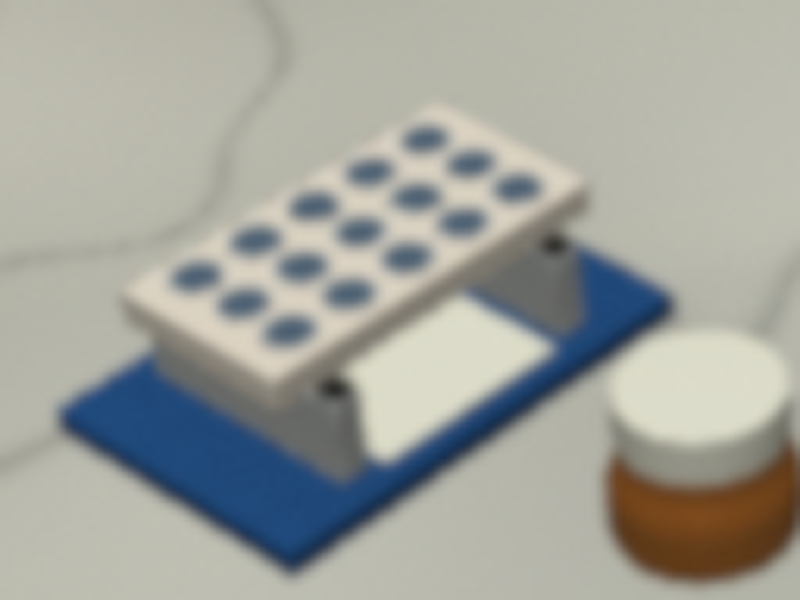

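Run:
```python
from h import *
p=lambda q,o:(np.array(q,float)+.5)/6.25-.5+np.array(o)
t=p([(206,235),(213,292),(219,349),(269,225),(277,283),(284,340),(333,216),(340,272),(347,330),(398,206),(405,264),(411,321),(462,197),(469,255),(477,312)],(110,190))
w=ray('top',t,52);d=w[12:].mean(0)-w[:3].mean(0);print('top tile',w.mean(0).round(1),np.degrees(np.arctan2(d[1],d[0])))
b=ray('top',p([(150,177),(574,116),(611,393),(184,456)],(110,190)),10);e=b[0]-b[1];e2=b[3]-b[2];print('base',b.mean(0).round(1),np.degrees(np.arctan2(e[1],e[0])),np.degrees(np.arctan2(e2[1],e2[0])))
s=p([(195,276),(242,303),(290,330),(255,240),(301,267),(349,293),(313,205),(360,231),(407,257),(371,171),(416,196),(462,222),(425,139),(471,163),(518,187)],(130,260))
w=ray('side',s,52);d=w[12:].mean(0)-w[:3].mean(0);print('side tile',w.mean(0).round(1),np.degrees(np.arctan2(d[1],d[0])))
b=ray('side',p([(60,412),(672,303)],(130,260)),10);print(b.mean(0).round(1))
cv2.imwrite('pics/tf.png',r.camera('top')[:,:,::-1])
```

```text
top tile [506.  322.4  52. ] -81.47796047124743
base [506.1 321.1  10. ] 98.48263012505565 98.56825947402668
side tile [511.5 318.7  52. ] -81.42621697993737
[507.4 321.2  10. ]
```

View pics/tf.png

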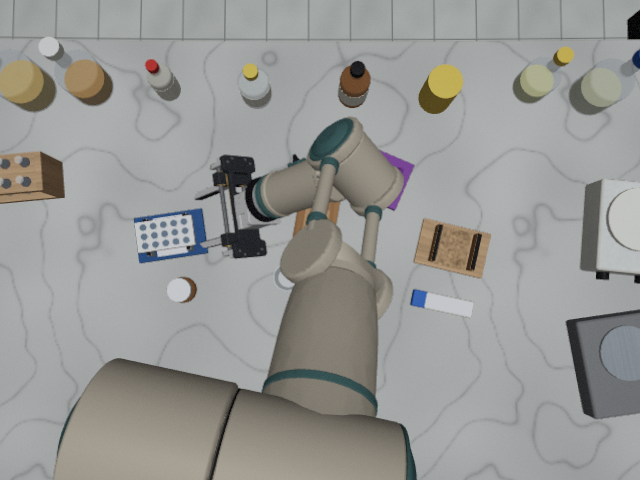

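```bash
python3 -m pendant '[{"delta_rot":[0,0,0],"delta_pos":[0,-0.3,-0.3],"fingers":0.75},{"delta_rot":[0,0,0],"delta_pos":[0,-0.3,-0.3],"fingers":0.75},{"delta_rot":[0,0,0],"delta_pos":[0,-0.3,-0.3],"fingers":0.75},{"delta_rot":[0,0,0],"delta_pos":[0,-0.3,-0.3],"fingers":0.75},{"delta_rot":[0,0,0],"delta_pos":[0,0,0],"fingers":0.75},{"delta_rot":[0,0,0],"delta_pos":[0,0,0],"fingers":0.75}]'
python3 - <<'E'
from h import *
show(); cv2.imwrite('pics/sf.png',r.camera('side')[:,:,::-1])
E
```

```text
time_s: 23.32
position: [520.8, 227.4, 191.0]
eef_rot: [-0.38, 0.922, 0.07, -0.026]
contact_force: [-0.4, 0.2, -0.5]
gripper_width: 0.875
t 23.32 tcp [520.8 227.4 191. ] grasp [522.7 214.2 204.5] x [0.989 0.149 0.005] z [-0.101  0.698 -0.709] q [-0.2   0.36  1.73  0.73  1.43 -0.6 ] F [-0.4  0.2 -0.5] w 82.2
```

View pics/sf.png

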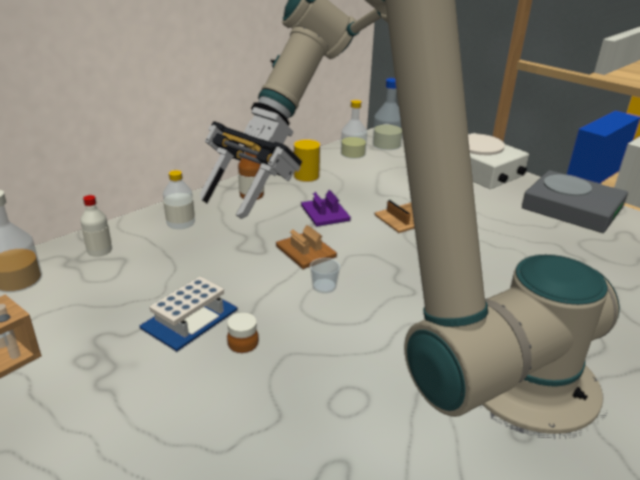

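The beaker at (324,275) and the jar at (242,331) are where they started. The tile lies on the stand at about (188,300), and the arm is clear of everything.

```bash
python3 -c "
from station import r
print(r.job_done())"
```

```text
the job is handed in; nothing more can be done
None
```

The tile now lies wells up on the blue reading stand's two rails, and I handed the job in at about 23 s of the 67 s allowed.

**What I did:** I picked the tile up across its width from the draining frame and stood it on end in the reddish slotted block. I let go there and backed right away; it stood almost upright by itself. I then gripped it from the wells side and laid it on the rails with about 7 N of contact before releasing it.

**Last checks:**
- **Square:** the tile is within about 0.1° of the stand in the top view, where I measured both. Its own angle is the same in both cameras.
- **Centred:** the top camera puts it within about 1.5 mm of the middle.
- **Disagreement:** the side camera shows it about 4 mm further out in x and 2.5 mm less in y than the stand's middle. The offset looks like a height error of about 2 mm in that camera. The arm's own reading and the top view both put the tile within about 1.5 mm, so I left it.
- **Surroundings:** the pen case, beaker and jar stand where they were. The gripper was clear of everything, with close to zero force.

One call was refused for having 13 rows; nothing moved, and I resent it with 12.

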